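# Put the setting blocks and vials away and leave the case airing

## Task

Put the bench set away in its case: first swing the lid right up until it stands upright, then lay every setting block that is out on the bench fully home in its own slot (the one of its length, with the same number of dots) and stand each vial upright in a pocket of its own. When everything is in, lower the lid half-way, to 45 degrees, and leave it standing there by itself so that the case can air; leave the tape roll and the jar alone.

Things in the scene. Friction and masses are not known exactly. Their poses are not given: they have to be found in the camera images.
- case: grey storage case fixed to the worktop, footprint 186 (x) x 210 (y) mm, with a dark foam deck 40 mm above the worktop that holds three long slots and, in front of them, three square pockets. Origin at the centre of its underside; x points away from the lid handle towards the hinge, y to the left seen from the handle side, z up.
- lid (a joint): angle of the case's white box-shaped lid (188 x 216 mm, 50 mm deep, open underneath, 0.25 kg) about its hinge on the far edge of the case: 0 closed, 0.79 at 45 degrees, 1.57 upright, stop at 1.68. The hinge is stiff with friction (0.6 N m): the lid stays where it is left, even ajar.
- lid_hinge (a point): middle of the lid's hinge axis, on the case 93 mm behind its centre and 42 mm above the worktop; the axis runs along the case's y.
- lid_handle (a point): centre of the lid's handle, a steel round bar 16 mm thick and 44 mm long lying along the case's y, held by two rods 32 mm in front of the lid's front wall. It moves with the lid: in the lid it lies 220 mm from the hinge axis towards the free edge and 22 mm above the hinge plane. The point turns with the lid. Pinched at its two ends it can turn between the fingers as the lid swings.
- block_short_centre (a point): centre of the short setting block, a plain aluminium bar 60 mm long and 34 x 34 mm in section with 1 black dot on each long side, 0.12 kg (varies by 30 %); its x axis runs along the length. The long sides are all alike; the block may lie on any of them.
- block_middle_centre (a point): centre of the middle setting block, a plain aluminium bar 80 mm long and 34 x 34 mm in section with 2 black dots on each long side, 0.14 kg (varies by 30 %); its x axis runs along the length. The long sides are all alike; the block may lie on any of them.
- block_long_centre (a point): centre of the long setting block, a plain aluminium bar 100 mm long and 34 x 34 mm in section with 3 black dots on each long side, 0.17 kg (varies by 30 %); its x axis runs along the length. The long sides are all alike; the block may lie on any of them.
- slot_short (a point): centre of the mouth (deck level) of the slot of the short block, labelled with 1 dot: 66 mm along the case's x, 39 mm wide, 12 mm deep. It lies at x = +23, y = +60 mm in the case. A seated block's centre stands 5 mm above this point and the block rises 22 mm above the deck.
- slot_middle (a point): centre of the mouth (deck level) of the slot of the middle block, labelled with 2 dots: 86 mm along the case's x, 39 mm wide, 12 mm deep. It lies at x = +23, y = +0 mm in the case. A seated block's centre stands 5 mm above this point and the block rises 22 mm above the deck.
- slot_long (a point): centre of the mouth (deck level) of the slot of the long block, labelled with 3 dots: 106 mm along the case's x, 39 mm wide, 12 mm deep. It lies at x = +23, y = -60 mm in the case. A seated block's centre stands 5 mm above this point and the block rises 22 mm above the deck.
- vial_a_centre (a point): centre (half-way up, 30 mm above its foot) of a glass sample vial, 60 mm tall, 28 mm in diameter up to 53 mm and narrower at the stopper, 0.04 kg; z is its axis. All vials are alike.
- vial_b_centre (a point): centre (half-way up, 30 mm above its foot) of a glass sample vial, 60 mm tall, 28 mm in diameter up to 53 mm and narrower at the stopper, 0.04 kg; z is its axis. All vials are alike.
- vial_c_centre (a point): centre (half-way up, 30 mm above its foot) of a glass sample vial, 60 mm tall, 28 mm in diameter up to 53 mm and narrower at the stopper, 0.04 kg; z is its axis. All vials are alike.
- pocket_1 (a point): centre of the mouth (deck level) of a square vial pocket, 33 x 33 mm, 12 mm deep, at x = -58, y = +60 mm in the case. A vial standing in it has its centre 18 mm above this point.
- pocket_2 (a point): centre of the mouth (deck level) of a square vial pocket, 33 x 33 mm, 12 mm deep, at x = -58, y = +0 mm in the case. A vial standing in it has its centre 18 mm above this point.
- pocket_3 (a point): centre of the mouth (deck level) of a square vial pocket, 33 x 33 mm, 12 mm deep, at x = -58, y = -60 mm in the case. A vial standing in it has its centre 18 mm above this point.
- tape_centre (a point): centre of a small black tape roll, 53 mm across, 19 mm high, lying near the front edge of the worktop; leave it alone.
- jar_centre (a point): centre of a low jar with a turquoise lid, 57 mm across, 60 mm tall, standing beside the bag sealer, behind the gap between it and the stirrer; leave it alone.
Things that resemble listed ones, but are neither listed nor needed, are in the scene too. What is shaped like the part that bears vial_b_centre but turquoise is not meant.

How it is judged:
By the outcome, as a careful person would: the job done as asked, in the order asked, and still so for the second after the job is handed in, with the robot touching nothing.
Of block_short, block_middle, block_long only 2 to 3 are there at a start; the rules pass over those that are not, and their reading is None.
Of vial_a, vial_b, vial_c only 2 to 3 are there at a start; the rules pass over those that are not, and their reading is None.
At some moment in a run one of block_short, block_long may be knocked a few centimetres aside while the robot is not near it.
It also fails if it takes over 210 s, if anything falls off the work surface, if the arm or the gripper's body presses on something with over 40 N, if the wrist force passes 120 N, or if a joint passes its speed limit or range.

## Robot

A 6-joint arm with a two-finger parallel gripper is mounted at the origin on a cart in front of the work surface, level with it; the furniture and walls round the work are solid. World frame = base frame: x ahead of the robot, y to its left, z up, the work surface at z = 0. Lengths are in m, angles in rad, forces in N, time in s.
With the tool pointing down it reaches from about 0.375 to 0.75 m from the base axis. Payload 9 kg.
Tool frame: the origin (TCP) lies at the very end of the fingers, on their centre line; the grasp point (between the pads) lies 19 mm behind it (tcp_to_grasp is the distance from the TCP to the grasp point, in m); z points along the fingers, y is the line along which they close (so a half turn about z gives the same grasp; the last joint's range is limited). The gripper opens to 85 mm and grips with 20 to 120 N. Pads are 22 mm wide; open, the fingers measure 114 mm over their backs; the gripper's body (76 mm by 85 mm) begins 54 mm behind the grasp point. The pads swing forward as they close: fully open they stand 13 mm farther back than shut.
Start: joints at [0.897, 0.104, 0.097, 1.564, 0, 1.353], TCP at [0.264, 0.539, 0.231] pointing down, gripper open.
Joint ranges: [-2.99, 2.99], [-0.84, 1.86], [-1.1, 1.16], [-1.84, 2.11], [-1.51, 1.56], [-3.14, 3.14]. Speed limits (rad/s): [2.22, 2.22, 2.57, 3.14, 3.14, 3.14].

## Interface

Orientations are given as a rotation vector (axis times angle).
In Python, from bench import * gives the robot as it stands.
- The arm moves only by the tool send_rows, never from a script. Its argument "rows" is one flat list of numbers, 7 for each row, row after row: the turn, a rotation vector about the tool's x, y, z scaled (see below), then the shift along the tool's x, y, z scaled (see below), then the finger opening in mm, from 0 to 85.4. A call has 1 to 20 rows; each row is the pose to reach, as a shift and turn from the pose commanded when the call began, along the tool's axes at that moment; what a row does not reach only later rows make up. The controller multiplies each number of a shift by 10 cm and each number of a turn by 90 degrees. A row lasts 1/8 s, in which the tool goes at most 62.5 mm and 10.7 degrees, less where a joint would pass 70% of its speed; a pose out of reach is approached as far as the arm can. A call with a number of a shift or a turn outside -1 to 1 is refused whole. A call with a gripper value outside its range is refused whole. The fingers move at their own pace and stop on an object; "grip_force" is the grip in N (left out, the last holds). Time passes only in rows, so rows that repeat a pose let the fingers close. It gives the time, the measured TCP pose, the force, the opening and the grip force at its end, in the units of the state.
- get_obs(): the state, without advancing time (a new reading comes with each control period).
- get_image(name): name is "scene" or "top" or "wrist"; returns (picture, depth): 480x640x3 uint8, blue, green, red; 480x640 float32, m along the optical axis (not along the pixel's ray), 0 where there is no reading.
- camera_model(name): a dict with "mtx" (3x3 intrinsics, pixels), "rvec" (rotation vector, rad) and "tvec" (3), from world to camera coordinates, as OpenCV has them; the wrist camera has in their place "tool_from_camera" (4x4, takes a point from camera to tool coordinates, whose origin is the TCP and whose axes are the flange's). Camera axes: x right, y down, z forward; pixel columns grow to the right and rows downward; lengths in m; the calibration is good to about 2 mm. A picture is of the moment at which its call begins: read the wrist's pose just before it. camera_model takes no time and is no camera call.
- job_done(): hands the job in; it is judged then, once.
Trained networks look in the newest picture that a camera, given by its name, has taken for a name from the list of things; names that differ only in an ending like _2 or _b are one class to them, and where a whole thing is asked for, a point or a joint stands for the part that bears it (a point fixed in the world has none). Each returns a list of dicts, best first, with "confidence" (0 to 1); they miss things now and then, are a little off and sometimes report something else, mostly with a low value. They report only what shows in the picture. A call takes as long as a camera call. They do not tell look-alikes from the thing itself.
- spot_in(label, camera): "at" ([column, row] in pixels, amid what is visible of it).
The state is a dict: "time_s": time; "joints": joint angles; "joint_vel": joint speeds; "joint_efforts": joint torques, N m; "tool_pos": TCP position; "ee_rot": TCP orientation; "ft_force": force on the tool from outside, world axes, zero at the start; "torque": the same for the moment, N m; "grip_width": finger opening in m; "grip_force": force on a finger pad.
Only numpy, scipy, OpenCV 4.12 (cv2) and the standard library are available. Lean on these libraries where they do the work, as an engineer would, in place of code of your own. Each camera call takes 0.05 s, during which the arm holds its last target. There are 200 camera calls.

## Working session

There is one attempt and no reset: what is moved stays moved. The work goes in short steps, Python scripts to look and compute and a tool call to move; the robot and the scene stay as the last step left them, time stands still between calls to the robot, and variables do not carry over. Pictures are saved under pics/ and viewed, at most 14 in all, crops included, and the job is handed in when it is done.

Besides the shell and the picture viewer there is one more tool, called after "Call:" as name(argument=value, ...), one argument or row to a line, values as JSON. send_rows: Moves the arm, as the interface text tells. Shifts and turns lie within -1 to 1; 1 stands for 10 cm of shift or 90 degrees of turn. Its arguments: {"type":"object","properties":{"rows":{"type":"array","items":{"type":"number"}},"grip_force":{"type":"number"}},"required":["rows"]}

```bash
ls; mkdir -p pics
cat > h.py <<'E'
from bench import *
import numpy as np, cv2
from scipy.spatial.transform import Rotation as R
def cam(name,obs=None):
    m=camera_model(name)
    K=np.array(m["mtx"])
    if name=="wrist":
        o=obs or get_obs(); T=np.eye(4); T[:3,:3]=R.from_rotvec(o["ee_rot"]).as_matrix(); T[:3,3]=o["tool_pos"]
        return K,T@np.array(m["tool_from_camera"])
    T=np.eye(4); T[:3,:3]=R.from_rotvec(np.ravel(m["rvec"])).as_matrix(); T[:3,3]=np.ravel(m["tvec"])
    return K,np.linalg.inv(T)
def cloud(K,W,d):
    v,u=np.mgrid[0:d.shape[0],0:d.shape[1]]
    p=np.stack([(u-K[0,2])/K[0,0]*d,(v-K[1,2])/K[1,1]*d,d],-1)
    return p@W[:3,:3].T+W[:3,3]
def proj(K,W,p):
    q=(np.asarray(p)-W[:3,3])@W[:3,:3]
    return q[...,:2]/q[...,2:]*[K[0,0],K[1,1]]+[K[0,2],K[1,2]]
def shot(name,fn=None):
    o=get_obs(); im,d=get_image(name); K,W=cam(name,o)
    if fn: cv2.imwrite("pics/"+fn,im)
    np.savez("/tmp/%s.npz"%name,im=im,d=d,K=K,W=W)
    return im,d,K,W,cloud(K,W,d)
def move(target,yaw=None,rv=None):
    """print shift/turn numbers from current measured pose to target TCP"""
    o=get_obs(); M=R.from_rotvec(o["ee_rot"])
    print("shift",np.round(M.inv().apply(np.array(target)-o["tool_pos"])*10,3), "turn", None if rv is None else np.round((M.inv()*rv).as_rotvec()/(np.pi/2),3))
E
python3 - <<'E'
from h import *
for n in ("top","scene"):
    im,d,K,W,P=shot(n,n+"0.png"); print(n,W[:3,3].round(3),W[:3,2].round(3))
    for l in ["case","lid","lid_handle","block_short_centre","block_middle_centre","block_long_centre","vial_a_centre","tape_centre","jar_centre"]:
        try:
            for s in spot_in(l,n): 
                c,r=map(int,s["at"]); print(l,(c,r),round(s["confidence"],2),P[r,c].round(3))
        except Exception as e: print(l,e)
o=get_obs(); print(o)
E
```

```text
pics
top [ 0.308 -0.073  1.232] [ 0.193  0.028 -0.981]
case (418, 272) 0.88 [ 0.449 -0.272  0.118]
lid (417, 272) 0.65 [ 0.449 -0.27   0.119]
lid_handle (418, 273) 0.16 [ 0.447 -0.272  0.117]
block_short_centre (298, 276) 0.86 [ 0.444 -0.01   0.034]
block_middle_centre (197, 217) 0.62 [0.579 0.236 0.036]
block_long_centre (199, 281) 0.81 [0.426 0.221 0.032]
block_long_centre (417, 273) 0.58 [ 0.448 -0.271  0.115]
vial_a_centre (302, 216) 0.45 [ 0.581 -0.016  0.059]
tape_centre (246, 311) 0.62 [ 0.362  0.113 -0.004]
jar_centre (298, 178) 0.56 [ 0.671 -0.004  0.066]
scene [-0.105  0.464  0.599] [ 0.636 -0.559 -0.532]
case (421, 227) 0.73 [ 0.37  -0.166  0.13 ]
lid (425, 210) 0.72 [ 0.409 -0.224  0.124]
lid_handle (419, 210) 0.93 [ 0.418 -0.219  0.123]
block_short_centre (324, 298) 0.61 [ 0.429 -0.002  0.033]
block_middle_centre (148, 326) 0.57 [0.558 0.248 0.034]
block_long_centre (205, 374) 0.8 [0.412 0.234 0.034]
block_long_centre (153, 326) 0.39 [0.555 0.241 0.033]
vial_a_centre (270, 261) 0.64 [ 0.579 -0.002  0.03 ]
tape_centre (302, 354) 0.91 [ 0.38   0.087 -0.   ]
jar_centre (243, 234) 0.96 [0.655 0.003 0.055]
jar_centre (420, 225) 0.61 [ 0.373 -0.167  0.132]
{'time_s': 1.0, 'joints': array([ 8.97299839e-01,  1.04100334e-01,  9.72530928e-02,  1.56389098e+00,
       -1.82000973e-05,  1.35310981e+00]), 'joint_vel': array([-1.55067751e-04, -9.88717034e-05, -5.46213150e-04, -1.94096675e-03,
       -1.81187658e-04,  9.11521343e-04]), 'joint_efforts': array([ 4.51098122e-04, -5.56772053e+01,  5.03773034e+01,  9.31691757e-04,
       -2.95169184e-04,  4.18791103e-06]), 'tool_pos': array([0.26411262, 0.53876008, 0.23130465]), 'ee_rot': array([7.09793212e-01, 3.06031656e+00, 7.00430665e-05]), 'ft_force': array([-0.41432071,  0.06406311,  0.03780503]), 'torque': array([0.0114939 , 0.00079476, 0.03247501]), 'grip_force': 0.0, 'grip_width': 0.08547655734176565}
```

View pics/top0.png

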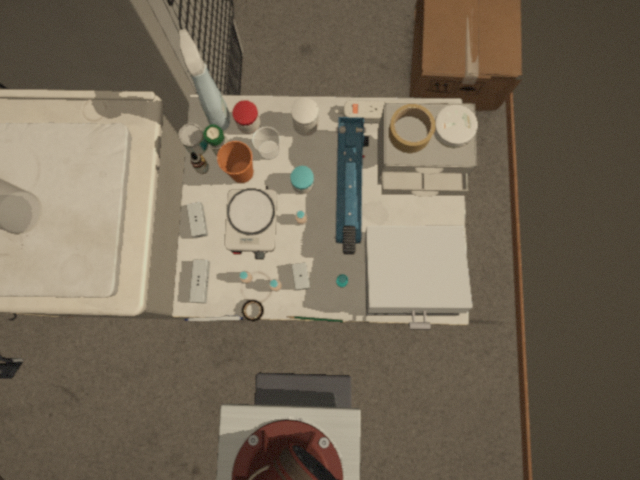

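View pics/scene0.png

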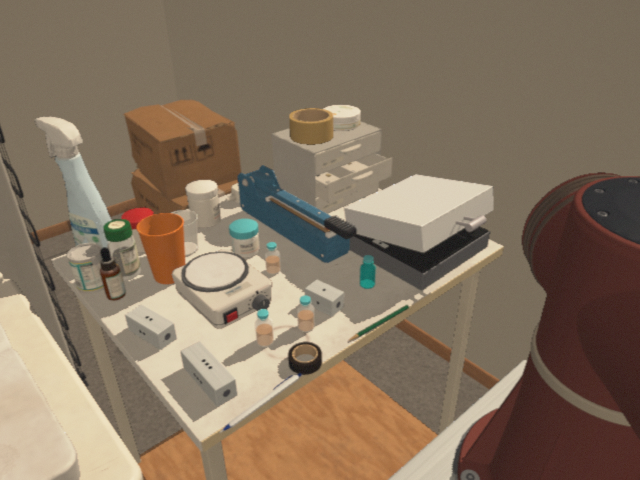

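Three clear vials with turquoise stoppers: top (246,276), (275,285) and (300,216). The all-turquoise look-alike is at (342,281), so I'll leave it. Blocks: long/3 dots (199,281), middle/2 dots (197,219), short/1 dot (300,275). The lid is ajar, with its handle at (420,320). Next I'll fit the poses from depth.

Run:
```python
from h import *
t=np.load("/tmp/top.npz"); im,d,K,W=[t[k] for k in("im","d","K","W")]; P=cloud(K,W,d)
s=np.load("/tmp/scene.npz"); Ps=cloud(s["K"],s["W"],s["d"]); ims=s["im"]
print("table z",np.median(P[300:310,330:360,2]),np.median(P[300:310,200:230,2]), "scene", np.median(Ps[330:335,310:330,2]))
for n,(c,r) in dict(long=(199,281),middle=(197,219),short=(300,275)).items():
    for PP,cc in ((P,(c,r)),(Ps,dict(long=(207,372),middle=(150,326),short=(324,298))[n])):
        c0,r0=cc; w=70 if PP is Ps else 35
        sub=PP[max(0,r0-w):r0+w,max(0,c0-w):c0+w].reshape(-1,3); ctr=PP[r0-2:r0+3,c0-2:c0+3].reshape(-1,3).mean(0)
        q=sub[(sub[:,2]>.022)&(sub[:,2]<.040)&(np.linalg.norm(sub[:,:2]-ctr[:2],axis=1)<.065)]
        if PP is Ps: q=q[q[:,2]>.031]
        (x,y),(a,b),ang=cv2.minAreaRect(q[:,:2].astype(np.float32))
        print(n,len(q),np.round([x,y,a,b,ang],3),"z",np.median(q[:,2]).round(4))
for n,(c,r) in dict(v1=(246,276),v2=(275,285),v3=(300,216)).items():
    sub=P[r-15:r+15,c-15:c+15].reshape(-1,3); q=sub[(sub[:,2]>.02)&(sub[:,2]<.07)]
    q=q[np.linalg.norm(q[:,:2]-P[r,c,:2],axis=1)<.03]
    h=q[q[:,2]>.052]
    print(n,len(q),q.mean(0).round(3),len(h),h.mean(0).round(3), "max",q[:,2].max(),P[r,c])
# lid
m=(P[...,2]>.06)&(P[...,0]>.3)&(P[...,0]<.6)&(P[...,1]<-.13)&(P[...,1]>-.42)
q=P[m]; print(len(q)); top=q[q[:,2]>.085]
(x,y),(a,b),ang=cv2.minAreaRect(top[:,:2].astype(np.float32)); print("lid",x,y,a,b,ang)
print(cv2.boxPoints(((x,y),(a,b),ang)))
A=np.c_[top[:,:2],np.ones(len(top))]; print("plane",np.linalg.lstsq(A,top[:,2],rcond=None)[0])
hh=P[308:330,400:440]; mm=(hh[...,2]>.05); rr=hh[mm]
for row in range(312,330): print(row,[tuple(P[row,c].round(3)) for c in (411,418,424,430)])
big=cv2.resize(im[190:330,180:450],None,fx=2.9,fy=2.9,interpolation=cv2.INTER_CUBIC); cv2.imwrite("pics/topcrop.png",big)
```

```text
table z 0.0006401818074791565 0.0006307263514783168 scene 0.00014143376327196977
long 656 [4.2800e-01 2.2400e-01 3.5000e-02 1.0000e-01 8.8841e+01] z 0.0341
long 1252 [4.2700e-01 2.2300e-01 3.4000e-02 1.0100e-01 8.8638e+01] z 0.0338
middle 501 [ 0.575  0.24   0.081  0.035 13.665] z 0.034
middle 737 [ 0.575  0.24   0.083  0.035 13.22 ] z 0.0336
short 392 [4.4100e-01 6.0000e-03 6.0000e-02 7.5000e-02 1.0404e+01] z 0.034
short 561 [ 0.439  0.013  0.061  0.094 11.817] z 0.0338
v1 130 [0.438 0.112 0.047] 51 [0.44  0.114 0.059] max 0.06431091921077492 [0.43797252 0.10791375 0.05819916]
v2 125 [0.421 0.043 0.049] 54 [0.423 0.045 0.059] max 0.0656599108408924 [0.41889944 0.04049528 0.06095051]
v3 125 [ 0.582 -0.011  0.047] 51 [ 0.585 -0.01   0.059] max 0.06460014781519607 [ 0.58077159 -0.0109481   0.06030642]
9172
lid 0.45974093675613403 -0.2554965019226074 0.26293644309043884 0.24749256670475006 0.900715172290802
[[ 0.32634372 -0.13383217]
 [ 0.33023423 -0.38129413]
 [ 0.59313816 -0.37716085]
 [ 0.58924764 -0.12969887]]
plane [-0.15517736 -0.01172515  0.17993627]
312 [(np.float64(0.364), np.f
[... 3674 characters left out ...]
(-0.257), np.float64(0.115)), (np.float64(0.333), np.float64(-0.271), np.float64(0.116)), (np.float64(0.333), np.float64(-0.283), np.float64(0.119)), (np.float64(0.356), np.float64(-0.492), np.float64(-0.862))]
328 [(np.float64(0.33), np.float64(-0.257), np.float64(0.111)), (np.float64(0.331), np.float64(-0.271), np.float64(0.117)), (np.float64(0.331), np.float64(-0.284), np.float64(0.113)), (np.float64(0.352), np.float64(-0.492), np.float64(-0.86))]
329 [(np.float64(0.328), np.float64(-0.257), np.float64(0.114)), (np.float64(0.329), np.float64(-0.271), np.float64(0.116)), (np.float64(0.329), np.float64(-0.284), np.float64(0.115)), (np.float64(0.348), np.float64(-0.491), np.float64(-0.856))]
```

View pics/topcrop.png

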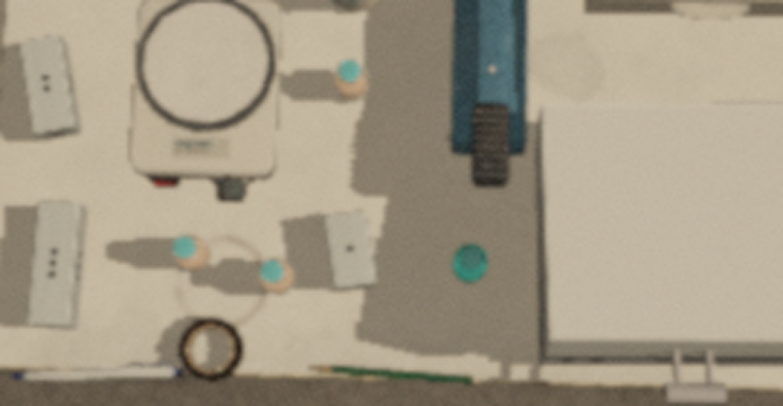

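Run:
```python
from h import *
t=np.load("/tmp/top.npz"); im,d,K,W=[t[k] for k in("im","d","K","W")]; P=cloud(K,W,d)
# inner lid region plane, then inliers
def plane(q): 
    c=np.linalg.lstsq(np.c_[q[:,:2],np.ones(len(q))],q[:,2],rcond=None)[0]; return c
c=plane(P[235:300,375:460].reshape(-1,3)); 
res=P[...,2]-(P[...,:2]@c[:2]+c[2]); m=(abs(res)<.008); m[:225]=0;m[315:]=0;m[:,:360]=0;m[:,475:]=0
m=cv2.morphologyEx(m.astype(np.uint8),cv2.MORPH_OPEN,np.ones((5,5)))
c=plane(P[m>0]); print("plane",c,"deg",np.degrees(np.arctan(np.hypot(*c[:2]))),"yaw",np.degrees(np.arctan2(-c[1],-c[0])))
q=P[m>0]
(x,y),(a,b),ang=cv2.minAreaRect(q[:,:2].astype(np.float32)); print("lid",x,y,a,b,ang); print(cv2.boxPoints(((x,y),(a,b),ang)))
# side edges lines by row/col extremes
ed=[]; ef=[]; eb=[]; er=[]
for r in range(240,300):
    cs=np.where(m[r])[0]; ed.append(P[r,cs[0]]); er.append(P[r,cs[-1]])
for cc in range(378,460):
    rs=np.where(m[:,cc])[0]; ef.append(P[rs[-1],cc]); eb.append(P[rs[0],cc])
for n,e in (("left",ed),("right",er),("front",ef),("back",eb)):
    e=np.array(e); l=cv2.fitLine(e[:,:2].astype(np.float32),cv2.DIST_HUBER,0,.01,.01).ravel(); print(n,l.round(3),np.degrees(np.arctan2(l[1],l[0])), e[:,2].mean())
# handle bar
H=P[318:335,405:440]; h=H[(H[...,2]>.09)&(H[...,2]<.15)&(H[...,0]<.346)]
print("bar",len(h),h.min(0),h.max(0),h.mean(0)); l=cv2.minAreaRect(h[:,:2].astype(np.float32)); print(l)
# scene view handle
s=np.load("/tmp/scene.npz"); Ps=cloud(s["K"],s["W"],s["d"])
H=Ps[205:245,440:500].reshape(-1,3); h=H[(H[:,0]<.345)&(H[:,0]>.3)&(H[:,2]>.07)&(H[:,1]<-.2)]; print("scene bar",len(h), h.min(0) if len(h) else 0,h.max(0) if len(h) else 0,h.mean(0))
```

```text
plane [-0.2297215   0.0089812   0.22202841] deg 12.94715920263948 yaw -2.238898648754058
lid 0.470339834690094 -0.27653419971466064 0.2764545679092407 0.05004769191145897 50.58197784423828
[[ 0.36323738 -0.36743   ]
 [ 0.40190095 -0.39920893]
 [ 0.5774423  -0.1856384 ]
 [ 0.5387787  -0.15385947]]
left [ 0.655  0.756  0.456 -0.264] 49.101128 0.11536300610307738
right [ 0.647  0.762  0.44  -0.34 ] 49.66078 0.11407863180993084
front [ 0.65   0.76   0.449 -0.273] 49.443336 0.11644773127755914
back [ 0.645  0.764  0.503 -0.265] 49.832954 0.10626607434742882
bar 174 [ 0.32827738 -0.29542427  0.10206243] [ 0.34586988 -0.25215303  0.12153332] [ 0.33645134 -0.27339814  0.11475242]
((0.3371695876121521, -0.2737591862678528), (0.016898589208722115, 0.04302008077502251), 1.4889494180679321)
scene bar 197 [ 0.32804448 -0.29757175  0.10144223] [ 0.34382109 -0.25013805  0.11967907] [ 0.33406965 -0.270158    0.11263243]
```

Run:
```python
from h import *
t=np.load("/tmp/top.npz"); im,d,K,W=[t[k] for k in("im","d","K","W")]; P=cloud(K,W,d)
m=((P[...,2]>.08)&(P[...,2]<.17)).astype(np.uint8); m[:222]=0;m[312:]=0;m[:,:363]=0;m[:,475:]=0
m=cv2.medianBlur(m,5); n,lab,st,_=cv2.connectedComponentsWithStats(m); m=lab==lab[270,415]; m=cv2.erode(m.astype(np.uint8),np.ones((3,3)))>0
q=P[m]; print(len(q))
for _ in range(3):
    c=np.linalg.lstsq(np.c_[q[:,:2],np.ones(len(q))],q[:,2],rcond=None)[0]; r=q[:,2]-(q[:,:2]@c[:2]+c[2]); print(c,r.std(),np.degrees(np.arctan(np.hypot(*c[:2]))),np.degrees(np.arctan2(-c[1],-c[0]))); q=q[abs(r)<2.5*r.std()]
print(cv2.minAreaRect(P[m][:,:2].astype(np.float32)))
L=lambda e:(lambda l:(l.round(4),np.degrees(np.arctan2(l[1],l[0]))))(cv2.fitLine(np.array(e)[:,:2].astype(np.float32),cv2.DIST_HUBER,0,.01,.01).ravel())
print("left",L([P[r,np.where(m[r])[0][0]] for r in range(236,300)]),"right",L([P[r,np.where(m[r])[0][-1]] for r in range(236,300)]))
print("front",L([P[np.where(m[:,c])[0][-1],c] for c in range(378,460)]),"back",L([P[np.where(m[:,c])[0][0],c] for c in range(378,460)]))
```

```text
8309
[-0.38505437  0.19091285  0.34503412] 0.06454018880424442 23.257275953059292 -26.372560211923442
[-0.19299502 -0.00544593  0.20038564] 0.0038272616688471164 10.927741981035272 1.6163427690249474
[-0.20785435 -0.00559519  0.20763672] 0.0022340069441332674 11.746119402938284 1.5419619837259457
((0.4333009421825409, -0.22334900498390198), (0.24032612144947052, 0.30940479040145874), 2.0396764278411865)
left (array([ 0.9999,  0.0137,  0.4737, -0.1639], dtype=float32), np.float32(0.78295845)) right (array([ 0.9996,  0.0285,  0.4831, -0.3748], dtype=float32), np.float32(1.634823))
front (array([ 0.0263, -0.9997,  0.3685, -0.2598], dtype=float32), np.float32(-88.491135)) back (array([ 0.0201, -0.9998,  0.553 , -0.2438], dtype=float32), np.float32(-88.84981))
```

Call:
send_rows(
  rows=[0,0,-0.307,-1,-0.6,0,85,0,0,-0.307,-1,-0.6,0,85,0,0,-0.307,-1,-0.6,0,85,0,0,-0.307,-1,-0.6,0,85],
)

```text
time_s: 1.5
tool_pos: [0.3279, 0.4405, 0.2315]
ee_rot: [-0.038, 3.141, 0.001]
ft_force: [0.3, -0.3, 0.1]
grip_width: 0.0846
grip_force: 0.0
```

Call:
send_rows(
  rows=[0,0,0,-0.6,-1,0,85,0,0,0,-0.6,-1,0,85,0,0,0,-0.6,-1,0,85,0,0,0,-0.6,-1,0,85],
)

```text
time_s: 2.0
tool_pos: [0.3898, 0.3431, 0.2314]
ee_rot: [0.039, -3.141, -0.001]
ft_force: [0.7, 0.0, 0.6]
grip_width: 0.085
grip_force: 0.0
```

Run:
```python
from h import *
o=get_obs(); print(o["time_s"],o["tool_pos"],R.from_rotvec(o["ee_rot"]).as_matrix().round(3),o["joints"])
```

```text
2.0 [0.38980571 0.34313159 0.23140383] [[-1.    -0.025 -0.   ]
 [-0.025  1.     0.   ]
 [ 0.     0.    -1.   ]] [ 4.69312471e-01 -1.42477650e-01 -1.46256253e-01  1.56690867e+00
  4.39621253e-04  4.44629189e-01]
```

Call:
send_rows(
  rows=[0,0,0,-0.4,-1,0,85,0,0,0,-0.4,-1,0,85,0,0,0,-0.4,-1,0,85],
)

```text
time_s: 2.38
tool_pos: [0.4332, 0.2429, 0.2313]
ee_rot: [-0.037, 3.141, -0.0]
ft_force: [0.3, 0.8, -0.1]
grip_width: 0.0853
grip_force: 0.0
```

Call:
send_rows(
  rows=[0,0,0,0,-1,0,85,0,0,0,0,-1,0,85,0,0,0,0,-1,0,85],
)

```text
time_s: 2.75
tool_pos: [0.4353, 0.1436, 0.2315]
ee_rot: [-0.039, 3.141, 0.0]
ft_force: [0.0, 0.9, 0.8]
grip_width: 0.085
grip_force: 0.0
```

Call:
send_rows(
  rows=[0,0,0,0,-1,0,85,0,0,0,0,-1,0,85,0,0,0,0,-1,0,85],
)

```text
time_s: 3.12
tool_pos: [0.4383, 0.0438, 0.2314]
ee_rot: [-0.039, 3.141, 0.001]
ft_force: [-0.1, 0.7, -1.0]
grip_width: 0.0852
grip_force: 0.0
```

Call:
send_rows(
  rows=[0,0,0,0,-1,0,85,0,0,0,0,-1,0,85,0,0,0,0,-1,0,85],
)

```text
time_s: 3.5
tool_pos: [0.4412, -0.056, 0.2312]
ee_rot: [0.04, -3.141, -0.001]
ft_force: [-1.0, 0.2, 0.2]
grip_width: 0.085
grip_force: 0.0
```

Call:
send_rows(
  rows=[0,0,0,0.4,-1,0,85,0,0,0,0.4,-1,0,85,0,0,0,0.4,-1,0,85],
)

```text
time_s: 3.88
tool_pos: [0.4035, -0.1573, 0.2313]
ee_rot: [-0.039, 3.141, 0.001]
ft_force: [-0.6, -0.1, -0.3]
grip_width: 0.085
grip_force: 0.0
```

Call:
send_rows(
  rows=[0,0,0,0.45,-1,0,85,0,0,0,0.45,-1,0,85,0,0,0,0.45,-1,0,85,0,0,0,0.45,-1,0,85],
)

```text
time_s: 4.38
tool_pos: [0.3621, -0.2567, 0.2313]
ee_rot: [-0.044, 3.141, 0.001]
ft_force: [0.3, 0.7, 0.8]
grip_width: 0.085
grip_force: 0.0
```

Run:
```python
from h import *
o=get_obs(); print(o["time_s"],o["tool_pos"],o["joints"])
im,d,K,W,P=shot("wrist","w1.png")
print(spot_in("lid_handle","wrist"))
h=P[(P[...,2]>.09)&(P[...,2]<.15)&(P[...,0]<.346)&(abs(P[...,1]+.2735)<.04)&(P[...,0]>.31)&(d>0.02)]
print(len(h),h.mean(0),cv2.minAreaRect(h[:,:2].astype(np.float32)),np.percentile(h[:,2],95))
```

```text
4.375 [ 0.36214835 -0.25673445  0.23134124] [-9.13555136e-01 -3.76674513e-01 -3.43791762e-01  1.60416201e+00
  8.49897565e-04 -9.41579213e-01]
[{'at': [304.7, 301.4], 'confidence': 0.81}]
1321 [ 0.33704218 -0.27599428  0.11457825] ((0.3381458818912506, -0.2761861979961395), (0.015125229954719543, 0.04330335184931755), 1.5660042762756348) 0.11714798268087784
```

View pics/w1.png

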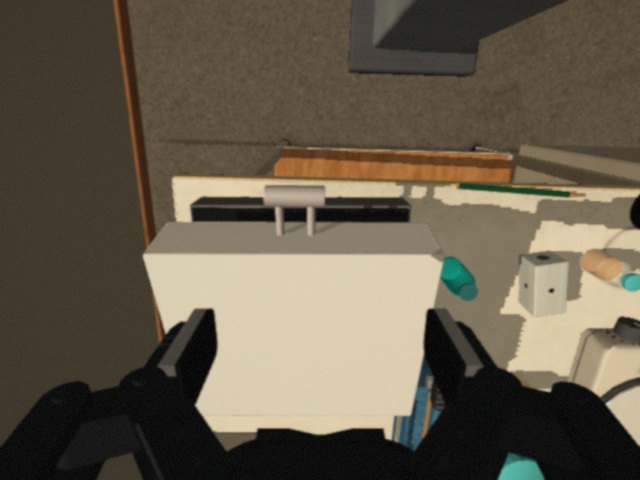

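Call:
send_rows(
  rows=[0,0,0,0.245,-0.19,0.7,85,0,0,0,0.245,-0.19,0.7,85,0,0,0,0.245,-0.19,0.7,85],
)

```text
time_s: 4.85
tool_pos: [0.3373, -0.2773, 0.1614]
ee_rot: [0.042, -3.141, -0.001]
ft_force: [-0.4, 0.4, 0.7]
grip_width: 0.0849
grip_force: 0.0
```

Call:
send_rows(
  rows=[0,0,0,0,0,0.4,85,0,0,0,0,0,0.73,85,0,0,0,0,0,0.73,85,0,0,0,0,0,0.73,85],
)

```text
time_s: 5.35
tool_pos: [0.3381, -0.2789, 0.0908]
ee_rot: [-0.042, 3.14, -0.004]
ft_force: [0.3, -0.3, -0.6]
grip_width: 0.0849
grip_force: 0.0
```

Call:
send_rows(
  rows=[0,0,0,0,0,0,40,0,0,0,0,0,0,40,0,0,0,0,0,0,40,0,0,0,0,0,0,40,0,0,0,0,0,0,40,0,0,0,0,0,0,40],
  grip_force=40,
)

```text
time_s: 6.1
tool_pos: [0.3366, -0.2763, 0.088]
ee_rot: [0.042, -3.141, -0.006]
ft_force: [-1.1, 10.2, 2.4]
grip_width: 0.0436
grip_force: 44.5
```

Call:
send_rows(
  rows=[0,0,0,-0.057,0,-0.16,40,0,0,0,-0.137,0,-0.335,40,0,0,0,-0.232,0,-0.503,40,0,0,0,-0.341,0,-0.662,40,0,0,0,-0.464,0,-0.811,40,0,0,0,-0.599,0,-0.948,40,0,0,0,-0.599,0,-0.948,40],
)

```text
time_s: 6.98
tool_pos: [0.3976, -0.2748, 0.1841]
ee_rot: [-0.043, 3.141, 0.005]
ft_force: [-0.9, 10.4, 1.5]
grip_width: 0.0434
grip_force: 45.0
```

Call:
send_rows(
  rows=[0,0,0,-0.147,0,-0.125,40,0,0,0,-0.304,0,-0.237,40,0,0,0,-0.47,0,-0.335,40,0,0,0,-0.644,0,-0.418,40,0,0,0,-0.825,0,-0.486,40,0,0,0,-0.992,0,-0.533,40,0,0,0,-0.992,0,-0.533,40],
)

```text
time_s: 7.85
tool_pos: [0.4971, -0.2723, 0.2373]
ee_rot: [-0.044, 3.141, 0.004]
ft_force: [1.2, 9.6, 1.7]
grip_width: 0.0431
grip_force: 43.6
```

Call:
send_rows(
  rows=[0,0,0,-0.208,0,-0.04,40,0,0,0,-0.4,0,-0.058,40,0,0,0,-0.593,0,-0.06,40,0,0,0,-0.786,0,-0.044,40,0,0,0,-0.786,0,-0.044,40,0,0,0,-0.786,0,-0.044,40],
)

```text
time_s: 8.6
tool_pos: [0.5757, -0.2704, 0.242]
ee_rot: [-0.044, 3.139, 0.003]
ft_force: [1.8, 8.2, 2.0]
grip_width: 0.0432
grip_force: 42.2
```

Run:
```python
from h import *
o=get_obs(); print(o["tool_pos"],o["ft_force"],o["joints"])
im,d,K,W,P=shot("scene","s2.png")
for n in ("top",): shot(n)
t=np.load("/tmp/top.npz"); P=cloud(t["K"],t["W"],t["d"]); 
z=(P[...,2]>.032)&(P[...,2]<.046)&(P[...,0]<.56)&(P[...,0]>.33)&(P[...,1]<-.14)&(P[...,1]>-.4)
q=P[z]; print(len(q),q.mean(0),cv2.minAreaRect(q[:,:2].astype(np.float32)))
```

```text
[ 0.57574052 -0.27035814  0.24202793] [1.80779061 8.18376306 2.02605456] [-0.64548745  0.2184937   0.24239122  1.59419157  0.00262002 -0.67324098]
897 [ 0.40846218 -0.35161433  0.03951691] ((0.4292868375778198, -0.33534228801727295), (0.13381318747997284, 0.08400455117225647), 1.0865553617477417)
```

View pics/s2.png

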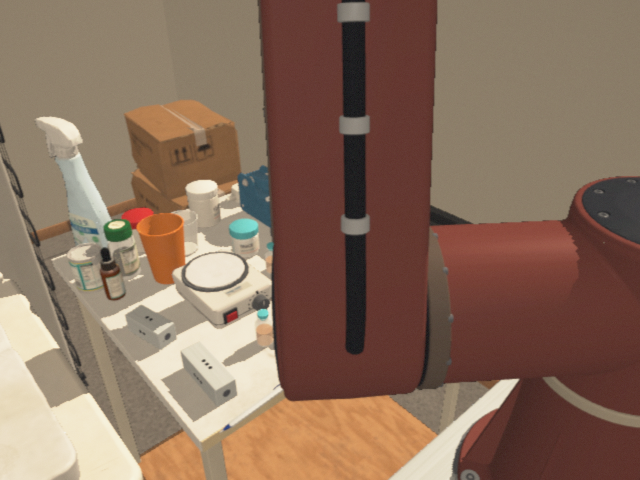

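Call:
send_rows(
  rows=[0,0,0,0,0,0,85,0,0,0,0,0,0,85,0,0,0,0,0,0,85,0,0,0,0,0,0,85,0,0,0,0,0,-0.8,85,0,0,0,0,0,-0.8,85,0,0,0,0,0,-0.8,85],
)

```text
time_s: 9.57
tool_pos: [0.5752, -0.2723, 0.3224]
ee_rot: [-0.041, 3.139, -0.003]
ft_force: [-0.6, -0.1, -0.5]
grip_width: 0.0848
grip_force: 0.0
```

Call:
send_rows(
  rows=[0,0,0,1,0.8,0,85,0,0,0,1,0.8,0,85,0,0,0,1,0.8,0,85],
)

```text
time_s: 9.95
tool_pos: [0.4695, -0.1917, 0.3192]
ee_rot: [0.043, -3.139, -0.003]
ft_force: [0.3, 0.1, 0.6]
grip_width: 0.0848
grip_force: 0.0
```

Call:
send_rows(
  rows=[0,0,0,0.2,1,0,85,0,0,0,0.2,1,0,85,0,0,0,0.2,1,0,85,0,0,0,0.2,1,0,85],
)

```text
time_s: 10.45
tool_pos: [0.4503, -0.0956, 0.32]
ee_rot: [0.042, -3.141, -0.0]
ft_force: [-0.2, 0.5, 0.1]
grip_width: 0.0849
grip_force: 0.0
```

Run:
```python
from h import *
im,d,K,W,P=shot("top","t2.png")
q=P[(P[...,2]>.14)&(P[...,2]<.24)&(P[...,0]>.5)&(P[...,1]<-.19)&(P[...,1]>-.36)&(P[...,0]<.62)]
for z in (.15,.17,.19,.21,.23): 
    s=q[abs(q[:,2]-z)<.01]; print(z,len(s),s[:,0].min() if len(s) else 0, np.median(s[:,0]) if len(s) else 0)
z=(P[...,2]>.034)&(P[...,2]<.050)&(P[...,0]<.57)&(P[...,0]>.33)&(P[...,1]<-.14)&(P[...,1]>-.4)
q=P[z]; print(len(q),q.mean(0),cv2.minAreaRect(q[:,:2].astype(np.float32)))
cv2.imwrite("pics/t2c.png",cv2.resize(im[190:340,180:480],None,fx=2.6,fy=2.6,interpolation=cv2.INTER_CUBIC))
```

```text
0.15 0 0 0
0.17 0 0 0
0.19 0 0 0
0.21 0 0 0
0.23 1407 0.5455257933342117 0.5676207115139824
4928 [ 0.45476016 -0.27801427  0.04049936] ((0.4652937948703766, -0.27196699380874634), (0.20941711962223053, 0.2110965996980667), 0.7202350497245789)
```

View pics/t2c.png

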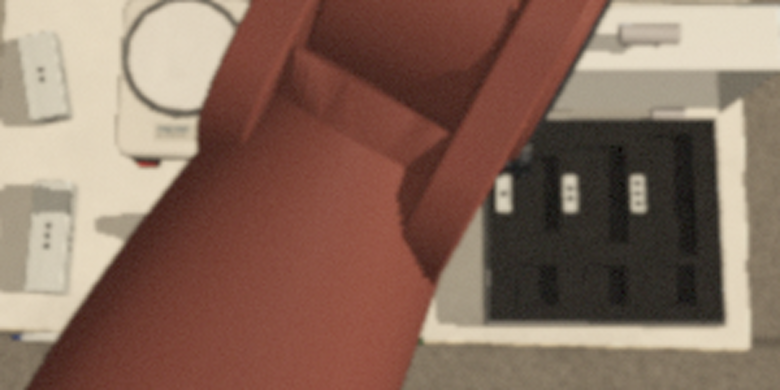

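Call:
send_rows(
  rows=[0,0,0,-0.2,-0.85,0,85,0,0,0,-0.2,-0.85,0,85,0,0,0,-0.2,-0.85,0,85],
)

```text
time_s: 10.88
tool_pos: [0.4722, -0.182, 0.3194]
ee_rot: [0.036, -3.14, -0.002]
ft_force: [0.1, 0.4, -0.4]
grip_width: 0.0846
grip_force: 0.0
```

Call:
send_rows(
  rows=[0,0,0,0,-0.85,0,85,0,0,0,0,-0.85,0,85,0,0,0,0,-0.85,0,85,0,0,0,0,-0.85,0,85,0,0,0,0,-0.85,0,85],
)

```text
time_s: 11.5
tool_pos: [0.4746, -0.2634, 0.3211]
ee_rot: [-0.043, 3.141, -0.0]
ft_force: [0.0, -1.3, 0.5]
grip_width: 0.0852
grip_force: 0.0
```

```bash
cat > fitcase.py <<'E'
from h import *
from scipy.optimize import minimize
# Fit case pose (x,y,yaw) so that recess floor (z~.028) points fall in model recesses
REC=[(23,60,66,39),(23,0,86,39),(23,-60,106,39),(-58,60,33,33),(-58,0,33,33),(-58,-60,33,33)]
def fit(P,d,x0=(.4545,-.2705,.026),only=None):
    P=P[(d>0)]
    c,s=np.cos(x0[2]),np.sin(x0[2])
    def local(q,x):
        c,s=np.cos(x[2]),np.sin(x[2]); dx=q[:,0]-x[0]; dy=q[:,1]-x[1]; return np.c_[c*dx+s*dy,-s*dx+c*dy]*1000
    l=local(P,x0); m=(abs(l[:,0])<80)&(abs(l[:,1])<95); P=P[m]
    lo=P[(P[:,2]>.020)&(P[:,2]<.0335)]; hi=P[(P[:,2]>.0365)&(P[:,2]<.046)]
    def sd(l):  # signed distance to recess union, positive inside
        return np.max([np.minimum(a/2-abs(l[:,0]-cx),b/2-abs(l[:,1]-cy)) for cx,cy,a,b in REC],0)
    def cost(v):
        x=np.array(x0)+np.array(v)*[1e-3,1e-3,1e-2]
        a=sd(local(lo,x)); b=sd(local(hi,x))
        return (np.clip(-a,0,6).sum()+np.clip(b,0,6).sum())/(len(lo)+len(hi))
    best=min((minimize(cost,s0,method="Nelder-Mead") for s0 in ([0,0,0],[3,3,0],[-3,-3,0],[3,-3,0],[-3,3,0])),key=lambda r:r.fun)
    x=np.array(x0)+best.x*[1e-3,1e-3,1e-2]
    return x,best.fun,len(lo),len(hi),np.median(hi[:,2])
E
python3 - <<'E'
from fitcase import *
o=get_obs(); print(o["time_s"],o["tool_pos"])
im,d,K,W,P=shot("wrist","w2.png"); print("wrist",fit(P,d))
t=np.load("/tmp/top.npz"); print("top",fit(cloud(t["K"],t["W"],t["d"]),t["d"]))
E
```

```text
11.5 [ 0.47455427 -0.26344251  0.32114871]
wrist (array([ 0.4561489 , -0.27266989,  0.02478046]), np.float64(0.0018267942428840769), 9639, 13368, np.float64(0.039918132708381765))
top (array([ 0.45417598, -0.27159098,  0.02748154]), np.float64(0.009913347692059364), 2324, 2891, np.float64(0.040338142911071184))
```

View pics/w2.png

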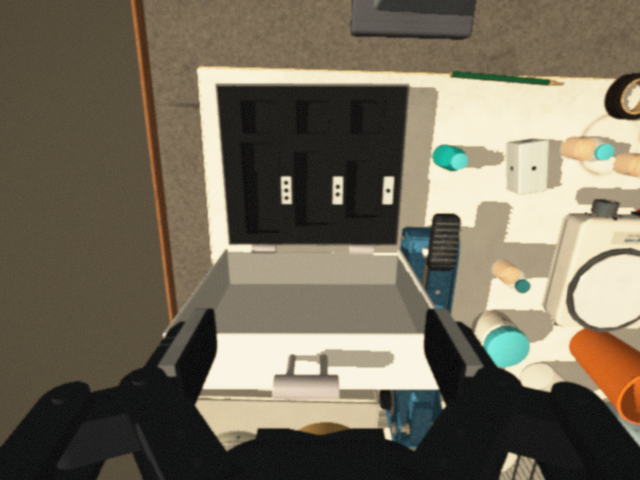

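Lid stands upright. The deck shows 3-, 2- and 1-dot labels at (286,190), (338,190) and (388,190). The decoy is at (450,157) and the short block at (527,167).

```bash
cat > obj.py <<'E'
from h import *
def block(P,d,near,r=.06):
    m=(d>0)&(P[...,2]>.030)&(P[...,2]<.038)&(np.hypot(P[...,0]-near[0],P[...,1]-near[1])<r)
    m=cv2.morphologyEx(m.astype(np.uint8),cv2.MORPH_OPEN,np.ones((3,3)))
    n,lab,st,_=cv2.connectedComponentsWithStats(m)
    if n<2: return None
    i=1+np.argmax(st[1:,4]); q=P[lab==i]
    (x,y),(a,b),ang=cv2.minAreaRect(q[:,:2].astype(np.float32))
    if b>a: a,b,ang=b,a,ang+90
    ang=(ang+90)%180-90
    return np.round([x,y,a,b,ang,np.median(q[:,2])],4),q.mean(0).round(4)
def vial(P,d,near,r=.03):
    q=P[(d>0)&(P[...,2]>.056)&(P[...,2]<.068)&(np.hypot(P[...,0]-near[0],P[...,1]-near[1])<r)]
    if len(q)<5: return None
    (x,y),rad=cv2.minEnclosingCircle(q[:,:2].astype(np.float32))
    return np.round([x,y,rad],4),np.median(q,0).round(4),len(q)
E
python3 - <<'E'
from obj import *
for n in("wrist","top"):
    t=np.load("/tmp/%s.npz"%n); d=t["d"];P=cloud(t["K"],t["W"],d)
    print(n,"short",block(P,d,(.441,-.01)),"long",block(P,d,(.428,.224)),"mid",block(P,d,(.575,.24)))
    for v in((.438,.112),(.421,.043),(.583,-.011)): print(vial(P,d,v))
E
```

```text
wrist short (array([ 0.4471, -0.0155,  0.0602,  0.0351, 10.2712,  0.0341]), array([ 0.4461, -0.0166,  0.0341])) long None mid None
None
(array([0.4248, 0.0434, 0.0096]), array([0.4247, 0.0426, 0.0601]), 256)
(array([ 0.5885, -0.0116,  0.0096]), array([ 0.5866, -0.0126,  0.0599]), 174)
top short None long (array([ 0.4279,  0.2241,  0.0968,  0.0343, -0.5295,  0.0342]), array([0.4279, 0.2234, 0.0342])) mid (array([ 0.5756,  0.2401,  0.0809,  0.0338, 13.717 ,  0.0339]), array([0.5775, 0.2399, 0.0339]))
None
None
None
```

Call:
send_rows(
  rows=[0,0,0,0.1,0.9,0.2,60,0,0,0,0.1,0.9,0.2,60,0,0,0,0.1,0.9,0.2,60],
)

```text
time_s: 11.92
tool_pos: [0.4619, -0.1725, 0.301]
ee_rot: [-0.046, 3.141, -0.0]
ft_force: [0.1, -0.8, -0.1]
grip_width: 0.0598
grip_force: 0.0
```

Call:
send_rows(
  rows=[0,0,0,0.1,0.9,0.7,60,0,0,0,0.1,0.9,0.7,60,0,0,0,0.1,0.9,0.7,60],
)

```text
time_s: 12.3
tool_pos: [0.4484, -0.0828, 0.2286]
ee_rot: [0.046, -3.138, -0.003]
ft_force: [1.1, 0.5, 0.9]
grip_width: 0.0599
grip_force: 0.0
```

Call:
send_rows(
  rows=[0,0,-0.098,0.013,0.686,0.7,60,0,0,-0.098,0.013,0.686,0.7,60,0,0,-0.098,0.013,0.686,0.7,60,0,0,-0.098,0.013,0.686,0.7,60],
)

```text
time_s: 12.8
tool_pos: [0.4476, -0.0179, 0.1625]
ee_rot: [-0.282, 3.127, -0.002]
ft_force: [0.3, -1.0, 0.0]
grip_width: 0.06
grip_force: 0.0
```

```bash
cat >> h.py <<'E'
def go(x,y,z,yaw):
    """shift (units) in current tool axes and turn to reach TCP x,y,z with tool y at 90deg+yaw(deg)"""
    o=get_obs(); M=R.from_rotvec(o["ee_rot"]); A=R.from_matrix([[-1,0,0],[0,1,0],[0,0,-1]])
    T=R.from_euler("z",yaw,degrees=True)*A
    print("t",o["time_s"],"at",o["tool_pos"].round(4),"shift",(M.inv().apply(np.array([x,y,z])-o["tool_pos"])*10).round(3),"turn",((M.inv()*T).as_rotvec()/(np.pi/2)).round(4))
E
python3 - <<'E'
from obj import *
im,d,K,W,P=shot("wrist"); b=block(P,d,(.447,-.0155)); print(b)
go(b[0][0],b[0][1],.014,b[0][4])
for v in((.438,.112),(.4248,.043)): print(vial(P,d,v))
print(spot_in("block_short_centre","wrist"))
E
```

```text
(array([ 0.4468, -0.0156,  0.0596,  0.034 , 10.5867,  0.0339]), array([ 0.4456, -0.0158,  0.0338]))
t 12.85 at [ 0.4477 -0.018   0.1626] shift [0.008 0.028 1.486] turn [-0.001   0.0014 -0.0035]
(array([0.4423, 0.1133, 0.0096]), array([0.4415, 0.1122, 0.0598]), 500)
(array([0.4248, 0.0437, 0.0093]), array([0.4245, 0.043 , 0.0599]), 517)
[{'at': [322.3, 220.3], 'confidence': 0.67}]
```

Call:
send_rows(
  rows=[0,0,-0.004,0.008,0.028,0.5,48,0,0,-0.004,0.008,0.028,0.9,48,0,0,-0.004,0.008,0.028,0.9,48],
)

```text
time_s: 13.28
tool_pos: [0.4438, -0.0141, 0.0692]
ee_rot: [0.291, -3.125, -0.002]
ft_force: [-0.5, 0.6, -0.2]
grip_width: 0.0484
grip_force: 0.0
```

Call:
send_rows(
  rows=[0,0,0,0,0,0.3,48,0,0,0,0,0,0.58,48,0,0,0,0,0,0.58,48,0,0,0,0,0,0.58,48],
)

```text
time_s: 13.78
tool_pos: [0.4467, -0.0146, 0.0152]
ee_rot: [-0.292, 3.126, -0.002]
ft_force: [0.1, 0.3, 0.4]
grip_width: 0.0482
grip_force: 0.0
```

Call:
send_rows(
  rows=[0,0,0,0,0,0,30,0,0,0,0,0,0,30,0,0,0,0,0,0,30,0,0,0,0,0,0,30,0,0,0,0,0,0,30],
  grip_force=50,
)

```text
time_s: 14.4
tool_pos: [0.4468, -0.0145, 0.015]
ee_rot: [-0.292, 3.125, -0.002]
ft_force: [-0.7, -0.4, 7.5]
grip_width: 0.0332
grip_force: 50.5
```

Call:
send_rows(
  rows=[0,0,0,0,0,-0.5,30,0,0,0,0,0,-1,30,0,0,0,0,0,-1,30],
)

```text
time_s: 14.78
tool_pos: [0.448, -0.0148, 0.1178]
ee_rot: [-0.292, 3.121, -0.005]
ft_force: [0.1, -0.2, -1.0]
grip_width: 0.0332
grip_force: 50.4
```

Call:
send_rows(
  rows=[0,0,0.102,0.03,-0.95,0,30,0,0,0.102,0.03,-0.95,0,30,0,0,0.102,0.03,-0.95,0,30],
)

```text
time_s: 15.15
tool_pos: [0.4598, -0.1095, 0.1125]
ee_rot: [0.037, -3.141, -0.0]
ft_force: [0.2, 0.8, -0.6]
grip_width: 0.0328
grip_force: 50.4
```

Call:
send_rows(
  rows=[0,0,0,-0.1,-1,0,30,0,0,0,-0.1,-1,0,30,0,0,0,-0.1,-1,0,30,0,0,0,-0.1,-1,0,30],
)

```text
time_s: 15.65
tool_pos: [0.4723, -0.2062, 0.1124]
ee_rot: [0.042, -3.141, -0.002]
ft_force: [-0.9, 0.4, -0.9]
grip_width: 0.0326
grip_force: 50.6
```

Run:
```python
from fitcase import *
CY=.456,-.2726,.0255
im,d,K,W,P=shot("wrist","w3.png"); print(fit(P,d))
o=get_obs()
# held block: points near tool below
l=(P-o["tool_pos"])@R.from_rotvec(o["ee_rot"]).as_matrix()
q=l[(d>0.02)&(abs(l[...,1])<.014)&(l[...,2]>-.025)&(l[...,2]<.025)&(abs(l[...,0])<.05)]; print(len(q), np.percentile(q,[1,50,99],axis=0).round(4) if len(q) else 0)
go(.4775,-.2120,.06,np.degrees(.0255))
```

```text
(array([ 0.45636138, -0.27327512,  0.024544  ]), np.float64(0.008210266537865977), 27388, 41585, np.float64(0.03983620006741154))
11222 [[-0.0289 -0.0137 -0.02  ]
 [ 0.009  -0.0001 -0.0186]
 [ 0.0299  0.0137  0.0103]]
t 15.7 at [ 0.4724 -0.206   0.1125] shift [-0.05  -0.062  0.525] turn [ 0.0006 -0.0003  0.0013]
```

View pics/w3.png

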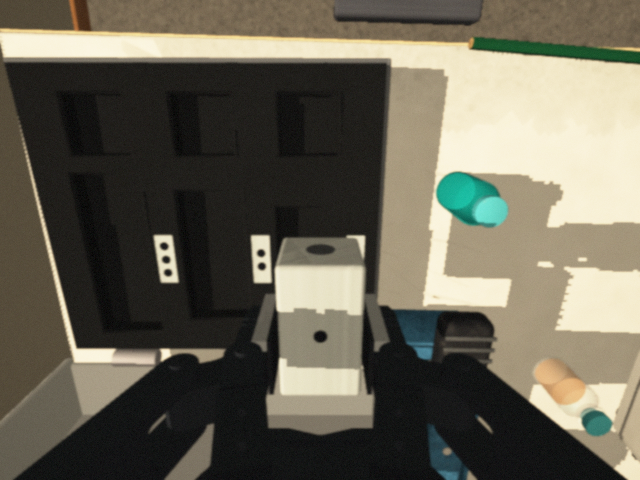

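Call:
send_rows(
  rows=[0,0,0.001,-0.053,-0.066,0,30,0,0,0.001,-0.053,-0.066,0.4,30,0,0,0.001,-0.053,-0.066,0.5,30,0,0,0.001,-0.053,-0.066,0.5,30],
)

```text
time_s: 16.2
tool_pos: [0.4778, -0.2134, 0.0625]
ee_rot: [0.04, -3.14, -0.001]
ft_force: [-0.6, -0.9, -0.5]
grip_width: 0.033
grip_force: 50.6
```

```bash
python3 -c "
from h import *
go(.4778,-.2125,.043,1.43); print(get_obs()['ft_force'])"
```

```text
t 16.2 at [ 0.4778 -0.2134  0.0625] shift [-0.001  0.009  0.195] turn [ 0.0006 -0.0006  0.0003]
[-0.56270535 -0.86243281 -0.51029864]
```

Call:
send_rows(
  rows=[0,0,0,0,0.006,0.05,30,0,0,0,0,0.006,0.1,30,0,0,0,0,0.006,0.14,30,0,0,0,0,0.006,0.17,30,0,0,0,0,0.006,0.195,30,0,0,0,0,0.006,0.195,30],
)

```text
time_s: 16.95
tool_pos: [0.4781, -0.2134, 0.0433]
ee_rot: [-0.039, 3.141, 0.0]
ft_force: [-0.3, 0.4, -1.0]
grip_width: 0.0327
grip_force: 50.6
```

Call:
send_rows(
  rows=[0,0,0,0,0,0,46,0,0,0,0,0,0,46,0,0,0,0,0,0,46,0,0,0,0,0,-0.5,46,0,0,0,0,0,-1,46,0,0,0,0,0,-1,46],
)

```text
time_s: 17.7
tool_pos: [0.4801, -0.215, 0.1478]
ee_rot: [-0.039, 3.136, -0.007]
ft_force: [-0.1, 0.2, 0.4]
grip_width: 0.0457
grip_force: 0.0
```

```bash
cat > seat.py <<'E'
from obj import *
C=(.4563,-.2731,.025)
def seated(P,d):
    c,s=np.cos(C[2]),np.sin(C[2])
    for n,x,y,w in(("short",23,60,25),("middle",23,0,30),("long",23,-60,40)):
        X=C[0]+(x*c-y*s)/1000; Y=C[1]+(x*s+y*c)/1000
        m=(d>0)&(abs(P[...,0]-X)<w*.8e-3)&(abs(P[...,1]-Y)<.010); q=P[m]
        print(n,"slot",round(X,4),round(Y,4),"z mean",q[:,2].mean().round(4) if len(q) else None)
        m=(d>0)&(P[...,2]>.055)&(P[...,2]<.070)&(abs(P[...,0]-X)<.06)&(abs(P[...,1]-Y)<.024)
        if m.sum()>200:
            q=P[m]; k=np.linalg.lstsq(np.c_[q[:,0]-X,q[:,1]-Y,np.ones(len(q))],q[:,2],rcond=None)[0]
            print("   rect",cv2.minAreaRect(q[:,:2].astype(np.float32)),"top plane",k.round(4))
    for i,y in((1,60),(2,0),(3,-60)):
        x=-58; X=C[0]+(x*c-y*s)/1000; Y=C[1]+(x*s+y*c)/1000
        m=(d>0)&(abs(P[...,0]-X)<.02)&(abs(P[...,1]-Y)<.02)&(P[...,2]>.05); q=P[m]
        print("pocket",i,round(X,4),round(Y,4),(np.percentile(q[:,2],98).round(4),vial88(q)) if len(q)>20 else None)
def vial88(q):
    t=q[q[:,2]>.082]
    return None if len(t)<5 else np.median(t,0).round(4)
E
python3 - <<'E'
from seat import *
im,d,K,W,P=shot("wrist"); seated(P,d); go(.5875,-.012,.02,1.43); print(vial(P,d,(.5875,-.012)))
E
```

```text
short slot 0.4778 -0.2125 z mean 0.1835
   rect ((0.4778226912021637, -0.21325984597206116), (0.05964485555887222, 0.03407822921872139), 1.49776029586792) top plane [0.0092 0.002  0.0617]
middle slot 0.4793 -0.2725 z mean 0.1904
long slot 0.4808 -0.3325 z mean 0.0278
pocket 1 0.3968 -0.2146 None
pocket 2 0.3983 -0.2745 None
pocket 3 0.3998 -0.3345 None
t 17.75 at [ 0.4791 -0.2142  0.1452] shift [-1.131  1.997  1.25 ] turn [-0.0015  0.0018 -0.    ]
(array([ 0.5877, -0.012 ,  0.0098]), array([ 0.5863, -0.0135,  0.0597]), 437)
```

Call:
send_rows(
  rows=[0,0,0,0,0.2,-0.5,50,0,0,0,-0.3,1,-0.5,50,0,0,0,-0.3,1,-0.5,50,0,0,0,-0.3,1,-0.5,50],
)

```text
time_s: 18.25
tool_pos: [0.5053, -0.111, 0.1918]
ee_rot: [0.043, -3.14, -0.002]
ft_force: [0.1, 0.0, 0.1]
grip_width: 0.0502
grip_force: 0.0
```

Call:
send_rows(
  rows=[0,0,0,-0.83,0.995,0.2,50,0,0,0,-0.83,0.995,0.2,50,0,0,0,-0.83,0.995,0.2,50,0,0,0,-0.83,0.995,0.2,50],
)

```text
time_s: 18.75
tool_pos: [0.5855, -0.0117, 0.1722]
ee_rot: [0.039, -3.139, -0.0]
ft_force: [0.3, -0.1, -0.3]
grip_width: 0.05
grip_force: 0.0
```

Run:
```python
from obj import *
im,d,K,W,P=shot("wrist"); v=vial(P,d,(.5875,-.012)); print(v); x,y=v[0][:2]; go(x,y,.02,1.43)
t=np.load("/tmp/top.npz"); Q=cloud(t["K"],t["W"],t["d"]); print("sealer h",np.percentile(Q[120:255,335:365,2],98))
# anything in the finger region
m=(d>0)&(P[...,2]>.015)&(abs(P[...,0]-x)<.05)&(abs(P[...,1]-y)<.06)&(P[...,2]<.09); q=P[m]
q=q[np.hypot(q[:,0]-x,q[:,1]-y)>.02]; print(len(q), q.min(0) if len(q) else 0,q.max(0) if len(q) else 0)
```

```text
(array([ 0.5878, -0.0114,  0.0092]), array([ 0.5872, -0.0117,  0.0597]), 455)
t 18.8 at [ 0.5854 -0.0123  0.1728] shift [-0.026  0.008  1.528] turn [-0.0001 -0.0007 -0.0005]
sealer h 0.8115072179886351
1131 [0.53784518 0.04497767 0.01802937] [0.63756383 0.04859819 0.0570786 ]
```

Call:
send_rows(
  rows=[0,0,0,-0.023,0.006,0.5,50,0,0,0,-0.023,0.006,0.9,50,0,0,0,-0.023,0.006,0.9,50],
)

```text
time_s: 19.18
tool_pos: [0.5855, -0.0114, 0.0806]
ee_rot: [0.036, -3.136, -0.002]
ft_force: [-1.0, 0.1, -0.0]
grip_width: 0.0503
grip_force: 0.0
```

Call:
send_rows(
  rows=[0,0,0,0,0,0.35,50,0,0,0,0,0,0.62,50,0,0,0,0,0,0.62,50,0,0,0,0,0,0.62,50],
)

```text
time_s: 19.68
tool_pos: [0.5896, -0.0113, 0.024]
ee_rot: [-0.038, 3.138, -0.001]
ft_force: [0.2, 0.3, 0.5]
grip_width: 0.0503
grip_force: 0.0
```

Call:
send_rows(
  rows=[0,0,0,0,0,0,24,0,0,0,0,0,0,24,0,0,0,0,0,0,24,0,0,0,0,0,0,24,0,0,0,0,0,0,24],
  grip_force=25,
)

```text
time_s: 20.3
tool_pos: [0.5896, -0.0109, 0.0233]
ee_rot: [-0.039, 3.139, -0.001]
ft_force: [-1.7, -1.3, 7.0]
grip_width: 0.0272
grip_force: 24.3
```

Call:
send_rows(
  rows=[0,0,0,0,0,-0.5,24,0,0,0,0,0,-1,24,0,0,0,0,0,-1,24,0,0,0,0,0,-1,24],
)

```text
time_s: 20.8
tool_pos: [0.5883, -0.0105, 0.1213]
ee_rot: [-0.039, 3.141, -0.0]
ft_force: [-0.2, -0.3, -1.2]
grip_width: 0.0269
grip_force: 25.0
```

```bash
cat > held.py <<'E'
from seat import *
def heldvial():
    im,d,K,W,P=shot("wrist"); o=get_obs(); M=R.from_rotvec(o["ee_rot"]).as_matrix()
    l=(P-o["tool_pos"])@M
    q=l[(d>0.02)&(abs(l[...,1])<.013)&(l[...,2]>-.048)&(l[...,2]<-.0325)&(abs(l[...,0])<.02)]
    if len(q): print("stopper tool frame",len(q),np.percentile(q,[2,50,98],axis=0).round(4).tolist())
    q=l[(d>0.02)&(abs(l[...,1])<.004)&(l[...,2]>-.025)&(l[...,2]<.025)&(abs(l[...,0])<.03)]
    if len(q): print("front side x",np.percentile(q[:,0],[50,90,98]).round(4))
    return im,d,P
E
python3 - <<'E'
from held import *
heldvial(); go(.3968,-.2146,.10,1.43)
E
```

```text
stopper tool frame 2021 [[-0.0068, -0.0082, -0.0385], [0.0027, -0.0002, -0.0373], [0.0097, 0.0076, -0.033]]
front side x [0.0143 0.0149 0.0152]
t 20.85 at [ 0.5878 -0.0103  0.1203] shift [ 1.96  -1.995  0.205] turn [ 0.0003 -0.0008 -0.    ]
```

Call:
send_rows(
  rows=[0,0,0,0.5,0,-0.3,24,0,0,0,1,-0.3,-0.4,24,0,0,0,1,-0.3,-0.4,24,0,0,0,1,-0.3,-0.4,24],
)

```text
time_s: 21.35
tool_pos: [0.489, -0.0429, 0.1604]
ee_rot: [0.038, -3.141, -0.001]
ft_force: [1.1, 0.3, -0.5]
grip_width: 0.0271
grip_force: 25.0
```

Call:
send_rows(
  rows=[0,0,0,0.94,-0.9,0,24,0,0,0,0.94,-0.9,0,24,0,0,0,0.94,-0.9,0,24,0,0,0,0.94,-0.9,0,24],
)

```text
time_s: 21.85
tool_pos: [0.3978, -0.1352, 0.1609]
ee_rot: [0.038, -3.141, -0.001]
ft_force: [1.1, 0.7, -0.3]
grip_width: 0.027
grip_force: 25.0
```

Call:
send_rows(
  rows=[0,0,0,0,-0.79,0.4,24,0,0,0,0,-0.79,0.5,24,0,0,0,0,-0.79,0.6,24,0,0,0,0,-0.79,0.6,24],
)

```text
time_s: 22.35
tool_pos: [0.3996, -0.2125, 0.1004]
ee_rot: [0.042, -3.14, -0.003]
ft_force: [-0.3, 0.2, 0.1]
grip_width: 0.0274
grip_force: 25.1
```

Run:
```python
from held import *
from fitcase import fit
im,d,P=heldvial(); print(fit(P,d)); go(.3980,-.2146,.0513,1.43)
```

```text
stopper tool frame 1914 [[-0.0061, -0.0077, -0.0366], [0.003, 0.0003, -0.0355], [0.0104, 0.0081, -0.033]]
front side x [0.0151 0.0157 0.016 ]
(array([ 0.45640782, -0.27326935,  0.02390536]), np.float64(0.009001044853065712), 14118, 23794, np.float64(0.03970559322398427))
t 22.4 at [ 0.3999 -0.2129  0.1013] shift [ 0.019 -0.017  0.5  ] turn [ 0.0006 -0.0002  0.0012]
```

Call:
send_rows(
  rows=[0,0,0,0.013,-0.018,0.1,24,0,0,0,0.013,-0.018,0.2,24,0,0,0,0.013,-0.018,0.28,24,0,0,0,0.013,-0.018,0.35,24,0,0,0,0.013,-0.018,0.4,24,0,0,0,0.013,-0.018,0.45,24,0,0,0,0.013,-0.018,0.5,24,0,0,0,0.013,-0.018,0.5,24],
)

```text
time_s: 23.4
tool_pos: [0.3982, -0.2162, 0.0513]
ee_rot: [-0.039, 3.141, -0.0]
ft_force: [-0.5, -0.0, -0.7]
grip_width: 0.0269
grip_force: 25.3
```

Call:
send_rows(
  rows=[0,0,0,0,0.01,0,44,0,0,0,0,0.01,0,44,0,0,0,0,0.01,0,44,0,0,0,0,0.01,-0.3,44,0,0,0,0,0.01,-1,44,0,0,0,0,0.01,-1,44,0,0,0,0,0.01,-1,44],
)

```text
time_s: 24.28
tool_pos: [0.3984, -0.2154, 0.1516]
ee_rot: [-0.039, 3.14, -0.001]
ft_force: [0.0, -0.3, -0.4]
grip_width: 0.0441
grip_force: 0.0
```

Run:
```python
from seat import *
im,d,K,W,P=shot("wrist"); seated(P,d); print(vial(P,d,(.4247,.0434))); go(.4247,.0434,.02,1.43)
```

```text
short slot 0.4778 -0.2125 z mean 0.0618
   rect ((0.47823992371559143, -0.21315166354179382), (0.061425961554050446, 0.034019000828266144), 1.4429125785827637) top plane [ 0.0193 -0.0015  0.0616]
middle slot 0.4793 -0.2725 z mean 0.0277
long slot 0.4808 -0.3325 z mean 0.0277
pocket 1 0.3968 -0.2146 (np.float64(0.2438), array([ 0.387 , -0.2134,  0.233 ]))
pocket 2 0.3983 -0.2745 (np.float64(0.2382), array([ 0.389 , -0.2649,  0.2203]))
pocket 3 0.3998 -0.3345 None
None
t 24.325 at [ 0.3979 -0.2149  0.1505] shift [-0.333  2.575  1.306] turn [ 0.0004 -0.0003 -0.0001]
```

Call:
send_rows(
  rows=[0,0,0,-0.1,0.9,-0.2,50,0,0,0,-0.1,0.9,-0.2,50,0,0,0,-0.1,0.9,-0.2,50],
)

```text
time_s: 24.7
tool_pos: [0.4056, -0.1231, 0.1702]
ee_rot: [0.043, -3.14, -0.002]
ft_force: [0.2, 0.1, -1.2]
grip_width: 0.0501
grip_force: 0.0
```

Call:
send_rows(
  rows=[0,0,0,-0.1,0.9,0,50,0,0,0,-0.1,0.9,0,50,0,0,0,-0.1,0.9,0,50],
)

```text
time_s: 25.08
tool_pos: [0.4131, -0.0338, 0.1699]
ee_rot: [0.042, -3.14, -0.001]
ft_force: [0.8, 0.4, -1.2]
grip_width: 0.0497
grip_force: 0.0
```

Call:
send_rows(
  rows=[0,0,0,-0.133,0.775,0.1,50,0,0,0,-0.133,0.775,0.1,50,0,0,0,-0.133,0.775,0.1,50,0,0,0,-0.133,0.775,0.1,50],
)

```text
time_s: 25.58
tool_pos: [0.4249, 0.0419, 0.1608]
ee_rot: [0.037, -3.141, 0.0]
ft_force: [-0.4, -0.1, 0.1]
grip_width: 0.0499
grip_force: 0.0
```

```bash
sed -i 's/&(P\[...,2\]>.05); q=P\[m\]/\&(P[...,2]>.05)\&(P[...,2]<.11); q=P[m]/' seat.py
python3 - <<'E'
from seat import *
im,d,K,W,P=shot("wrist"); seated(P,d); v=vial(P,d,(.4247,.0434)); print(v,vial(P,d,(.442,.113))); go(*v[0][:2],.02,1.43)
print(block(P,d,(.428,.224),.08))
E
```

```text
short slot 0.4778 -0.2125 z mean None
   rect ((0.4873846471309662, -0.19545334577560425), (0.006523671094328165, 0.040042538195848465), 83.5065689086914) top plane [ 0.0844 -0.4432  0.0646]
middle slot 0.4793 -0.2725 z mean None
long slot 0.4808 -0.3325 z mean None
pocket 1 0.3968 -0.2146 None
pocket 2 0.3983 -0.2745 None
pocket 3 0.3998 -0.3345 None
(array([0.425 , 0.0436, 0.0091]), array([0.4243, 0.0437, 0.0598]), 494) (array([0.4423, 0.1133, 0.0094]), array([0.4415, 0.1129, 0.0598]), 482)
t 25.625 at [0.425  0.0419 0.161 ] shift [-1.00e-03  1.70e-02  1.41e+00] turn [-0.0001 -0.0002 -0.001 ]
(array([ 0.4526,  0.2555,  0.1   ,  0.0355, -2.0295,  0.034 ]), array([0.4484, 0.2538, 0.0339]))
```

Call:
send_rows(
  rows=[0,0,0,0.006,0.015,0.5,50,0,0,0,0.006,0.015,0.9,50,0,0,0,0.006,0.015,0.9,50],
)

```text
time_s: 26.0
tool_pos: [0.4221, 0.0442, 0.0688]
ee_rot: [0.037, -3.136, -0.002]
ft_force: [0.5, 0.3, 0.4]
grip_width: 0.05
grip_force: 0.0
```

Call:
send_rows(
  rows=[0,0,0,0,0,0.3,50,0,0,0,0,0,0.48,50,0,0,0,0,0,0.48,50,0,0,0,0,0,0.48,50],
)

```text
time_s: 26.5
tool_pos: [0.4251, 0.0444, 0.0246]
ee_rot: [-0.039, 3.14, -0.0]
ft_force: [-0.6, -0.2, -0.1]
grip_width: 0.0502
grip_force: 0.0
```

Call:
send_rows(
  rows=[0,0,0,0,0,0,24,0,0,0,0,0,0,24,0,0,0,0,0,0,24,0,0,0,0,0,0,24,0,0,0,0,0,0,24],
)

```text
time_s: 27.12
tool_pos: [0.4251, 0.0445, 0.0243]
ee_rot: [-0.039, 3.14, -0.001]
ft_force: [-1.1, 0.5, 7.0]
grip_width: 0.0273
grip_force: 25.2
```

Call:
send_rows(
  rows=[0,0,0,0,0,-0.5,24,0,0,0,0,0,-1,24,0,0,0,0,0,-1,24],
)

```text
time_s: 27.5
tool_pos: [0.4267, 0.0442, 0.1274]
ee_rot: [-0.039, 3.135, -0.002]
ft_force: [0.8, 1.2, -1.2]
grip_width: 0.0271
grip_force: 25.0
```

Call:
send_rows(
  rows=[0,0,0,0.1,-0.95,0,24,0,0,0,0.1,-0.95,0,24,0,0,0,0.1,-0.95,0,24],
)

```text
time_s: 27.88
tool_pos: [0.4161, -0.0521, 0.1224]
ee_rot: [0.034, -3.141, -0.0]
ft_force: [-1.3, -0.4, -0.0]
grip_width: 0.0272
grip_force: 25.0
```

Call:
send_rows(
  rows=[0,0,0,0.05,-1,0,24,0,0,0,0.05,-1,0,24,0,0,0,0.05,-1,0,24,0,0,0,0.05,-1,0,24],
)

```text
time_s: 28.38
tool_pos: [0.4139, -0.1496, 0.1227]
ee_rot: [0.039, -3.141, -0.002]
ft_force: [0.2, 0.1, -0.4]
grip_width: 0.0275
grip_force: 25.1
```

Run:
```python
from held import *
im,d,P=heldvial(); seated(P,d); go(.3983,-.2745,.10,1.43)
```

```text
stopper tool frame 1837 [[-0.0077, -0.0083, -0.0364], [0.0012, -0.0002, -0.0353], [0.0087, 0.0075, -0.033]]
front side x [0.0133 0.014  0.0143]
short slot 0.4778 -0.2125 z mean 0.0617
   rect ((0.46867719292640686, -0.21340039372444153), (0.04197626933455467, 0.034074507653713226), 0.6754031777381897) top plane [ 0.0455 -0.0079  0.0619]
middle slot 0.4793 -0.2725 z mean 0.0277
long slot 0.4808 -0.3325 z mean 0.0276
pocket 1 0.3968 -0.2146 (np.float64(0.0886), array([ 0.3955, -0.2153,  0.0876]))
pocket 2 0.3983 -0.2745 None
pocket 3 0.3998 -0.3345 None
t 28.425 at [ 0.4141 -0.1494  0.1228] shift [ 0.19  -1.246  0.227] turn [ 0.0006 -0.0004  0.0006]
```

Call:
send_rows(
  rows=[0,0,0,0,-0.2,-0.3,24,0,0,0,0.1,-0.8,-0.3,24,0,0,0,0.17,-1,-0.3,24,0,0,0,0.17,-1,-0.3,24],
)

```text
time_s: 28.92
tool_pos: [0.3996, -0.251, 0.153]
ee_rot: [0.038, -3.141, -0.001]
ft_force: [-0.3, 0.4, -0.5]
grip_width: 0.0273
grip_force: 25.2
```

Call:
send_rows(
  rows=[0,0,0,0.015,-0.246,0,24,0,0,0,0.015,-0.246,0.3,24,0,0,0,0.015,-0.246,0.5,24,0,0,0,0.015,-0.246,0.5,24],
)

```text
time_s: 29.42
tool_pos: [0.3986, -0.2732, 0.1018]
ee_rot: [0.042, -3.14, -0.004]
ft_force: [0.4, 1.2, -0.2]
grip_width: 0.0274
grip_force: 25.2
```

Run:
```python
from held import *
im,d,P=heldvial(); seated(P,d); go(.3985,-.2745,.0518,1.43)
```

```text
stopper tool frame 1814 [[-0.0078, -0.0129, -0.0353], [0.0011, 0.0005, -0.0341], [0.0089, 0.0086, -0.0328]]
front side x [0.0136 0.0143 0.0146]
short slot 0.4778 -0.2125 z mean None
   rect ((0.4747330844402313, -0.20194703340530396), (0.06118213012814522, 0.022625846788287163), 15.763959884643555) top plane [ 0.0632 -0.0372  0.0614]
middle slot 0.4793 -0.2725 z mean 0.0278
long slot 0.4808 -0.3325 z mean 0.0278
pocket 1 0.3968 -0.2146 (np.float64(0.0887), array([ 0.3952, -0.2172,  0.0877]))
pocket 2 0.3983 -0.2745 (np.float64(0.1098), array([ 0.3868, -0.2738,  0.0996]))
pocket 3 0.3998 -0.3345 None
t 29.475 at [ 0.399  -0.274   0.1031] shift [ 0.005 -0.005  0.513] turn [ 0.0007 -0.0003  0.001 ]
```

Call:
send_rows(
  rows=[0,0,0,0.004,0,0.1,24,0,0,0,0.004,0,0.2,24,0,0,0,0.004,0,0.28,24,0,0,0,0.004,0,0.35,24,0,0,0,0.004,0,0.4,24,0,0,0,0.004,0,0.45,24,0,0,0,0.004,0,0.51,24,0,0,0,0.004,0,0.51,24],
)

```text
time_s: 30.48
tool_pos: [0.3985, -0.2759, 0.0523]
ee_rot: [-0.039, 3.141, -0.001]
ft_force: [0.3, 0.6, 0.1]
grip_width: 0.0273
grip_force: 25.1
```

Call:
send_rows(
  rows=[0,0,0,0,0.01,0,44,0,0,0,0,0.01,0,44,0,0,0,0,0.01,0,44,0,0,0,0,0.01,-0.3,44,0,0,0,0,0.01,-1,44,0,0,0,0,0.01,-1,44,0,0,0,0,0.01,-1,44],
)

```text
time_s: 31.35
tool_pos: [0.3986, -0.275, 0.1526]
ee_rot: [-0.039, 3.141, -0.001]
ft_force: [-0.2, -0.3, -0.5]
grip_width: 0.0439
grip_force: 0.0
```

Call:
send_rows(
  rows=[0,0,0,-0.13,1,-0.2,50,0,0,0,-0.13,1,-0.2,50,0,0,0,-0.13,1,-0.2,50],
)

```text
time_s: 31.72
tool_pos: [0.4087, -0.1721, 0.1712]
ee_rot: [0.044, -3.14, -0.002]
ft_force: [0.1, -1.2, -0.6]
grip_width: 0.0503
grip_force: 0.0
```

Call:
send_rows(
  rows=[0,0,0,-0.13,1,0,50,0,0,0,-0.13,1,0,50,0,0,0,-0.13,1,0,50],
)

```text
time_s: 32.1
tool_pos: [0.4189, -0.0725, 0.1708]
ee_rot: [0.043, -3.14, -0.002]
ft_force: [0.3, -0.7, -0.4]
grip_width: 0.0501
grip_force: 0.0
```

Call:
send_rows(
  rows=[0,0,0,-0.13,1,0,50,0,0,0,-0.13,1,0,50,0,0,0,-0.13,1,0,50],
)

```text
time_s: 32.48
tool_pos: [0.4297, 0.027, 0.1711]
ee_rot: [0.043, -3.14, -0.001]
ft_force: [0.4, -0.8, -0.8]
grip_width: 0.0499
grip_force: 0.0
```

Call:
send_rows(
  rows=[0,0,0,-0.13,0.88,0.15,50,0,0,0,-0.13,0.88,0.15,50,0,0,0,-0.13,0.88,0.15,50,0,0,0,-0.13,0.88,0.15,50],
)

```text
time_s: 32.98
tool_pos: [0.4408, 0.113, 0.1568]
ee_rot: [0.037, -3.141, 0.001]
ft_force: [-1.0, -1.1, -1.2]
grip_width: 0.0497
grip_force: 0.0
```

Run:
```python
from seat import *
im,d,K,W,P=shot("wrist"); v=vial(P,d,(.442,.113)); print(v); go(*v[0][:2],.022,1.43)
print(block(P,d,(.4526,.2555),.09))
im,d,K,W,P=shot("top"); seated(P,d); print(block(P,d,(.45,.25),.09),block(P,d,(.575,.24),.06))
```

```text
(array([0.4424, 0.1134, 0.0093]), array([0.4415, 0.1134, 0.0598]), 505)
t 33.025 at [0.4409 0.113  0.157 ] shift [-0.016  0.004  1.35 ] turn [-0.0002 -0.0002 -0.0011]
(array([ 0.4527,  0.2554,  0.1   ,  0.0352, -1.8158,  0.034 ]), array([0.4494, 0.2545, 0.0339]))
short slot 0.4778 -0.2125 z mean 0.0625
   rect ((0.47595682740211487, -0.21146175265312195), (0.05981535464525223, 0.03464222326874733), 1.039434552192688) top plane [ 0.0116 -0.0295  0.062 ]
middle slot 0.4793 -0.2725 z mean 0.0281
long slot 0.4808 -0.3325 z mean 0.0285
pocket 1 0.3968 -0.2146 (np.float64(0.0922), array([ 0.3942, -0.2134,  0.0884]))
pocket 2 0.3983 -0.2745 (np.float64(0.0904), array([ 0.396 , -0.2737,  0.0875]))
pocket 3 0.3998 -0.3345 None
None None
```

Call:
send_rows(
  rows=[0,0,0,-0.012,0.002,0.5,50,0,0,0,-0.012,0.002,0.9,50,0,0,0,-0.012,0.002,0.9,50],
)

```text
time_s: 33.45
tool_pos: [0.4397, 0.1139, 0.0648]
ee_rot: [0.037, -3.136, -0.0]
ft_force: [-0.3, -0.1, 0.6]
grip_width: 0.0501
grip_force: 0.0
```

Call:
send_rows(
  rows=[0,0,0,0,0,0.3,50,0,0,0,0,0,0.44,50,0,0,0,0,0,0.44,50,0,0,0,0,0,0.44,50],
)

```text
time_s: 33.95
tool_pos: [0.4428, 0.1146, 0.0248]
ee_rot: [-0.039, 3.14, -0.0]
ft_force: [0.4, -0.6, -0.8]
grip_width: 0.0501
grip_force: 0.0
```

Call:
send_rows(
  rows=[0,0,0,0,0,0,24,0,0,0,0,0,0,24,0,0,0,0,0,0,24,0,0,0,0,0,0,24,0,0,0,0,0,0,24],
)

```text
time_s: 34.58
tool_pos: [0.4426, 0.1147, 0.0243]
ee_rot: [-0.039, 3.14, -0.0]
ft_force: [0.2, -0.5, 5.8]
grip_width: 0.0273
grip_force: 24.9
```

Call:
send_rows(
  rows=[0,0,0,0,0,-0.5,24,0,0,0,0,0,-1,24,0,0,0,0,0,-1,24],
)

```text
time_s: 34.95
tool_pos: [0.4443, 0.1147, 0.1275]
ee_rot: [-0.039, 3.135, -0.0]
ft_force: [-0.1, 0.5, -0.6]
grip_width: 0.0271
grip_force: 25.0
```

Call:
send_rows(
  rows=[0,0,0,0.1,-1,-0.3,24,0,0,0,0.1,-1,-0.3,24,0,0,0,0.1,-1,-0.3,24],
)

```text
time_s: 35.33
tool_pos: [0.4345, 0.0124, 0.1534]
ee_rot: [-0.033, 3.141, -0.001]
ft_force: [-0.2, 0.3, -0.5]
grip_width: 0.0273
grip_force: 25.1
```

Call:
send_rows(
  rows=[0,0,0,0.1,-1,0,24,0,0,0,0.1,-1,0,24,0,0,0,0.1,-1,0,24],
)

```text
time_s: 35.7
tool_pos: [0.4264, -0.0868, 0.1522]
ee_rot: [0.035, -3.14, -0.001]
ft_force: [-1.0, 0.2, -0.4]
grip_width: 0.0272
grip_force: 25.1
```

Call:
send_rows(
  rows=[0,0,0,0.1,-1,0,24,0,0,0,0.1,-1,0,24,0,0,0,0.1,-1,0,24],
)

```text
time_s: 36.08
tool_pos: [0.4191, -0.1865, 0.1523]
ee_rot: [0.036, -3.14, -0.002]
ft_force: [0.2, 1.3, -0.3]
grip_width: 0.0273
grip_force: 25.2
```

Call:
send_rows(
  rows=[0,0,0,0.1,-1,0,24,0,0,0,0.1,-1,0,24,0,0,0,0.1,-1,0,24,0,0,0,0.1,-1,0,24],
)

```text
time_s: 36.58
tool_pos: [0.4122, -0.2844, 0.1527]
ee_rot: [0.041, -3.141, -0.002]
ft_force: [-0.5, 0.6, -0.6]
grip_width: 0.027
grip_force: 25.3
```

Run:
```python
from held import *
im,d,P=heldvial(); go(.3998,-.3345,.10,1.43)
```

```text
stopper tool frame 1836 [[-0.0073, -0.0081, -0.0363], [0.0016, -0.0001, -0.0352], [0.0089, 0.0077, -0.033]]
front side x [0.0136 0.0143 0.0146]
t 36.625 at [ 0.4122 -0.2843  0.1529] shift [ 0.137 -0.499  0.529] turn [ 0.0007 -0.0002  0.001 ]
```

Call:
send_rows(
  rows=[0,0,0.001,0.13,-0.49,0,24,0,0,0.001,0.13,-0.49,0.2,24,0,0,0.001,0.13,-0.49,0.5,24,0,0,0.001,0.13,-0.49,0.53,24,0,0,0.001,0.13,-0.49,0.53,24],
)

```text
time_s: 37.25
tool_pos: [0.4004, -0.3345, 0.1007]
ee_rot: [-0.038, 3.141, 0.0]
ft_force: [-0.6, 0.4, -0.8]
grip_width: 0.027
grip_force: 25.3
```

Run:
```python
from held import *
im,d,P=heldvial(); go(.4004,-.3345,.0518,1.43)
```

```text
stopper tool frame 1813 [[-0.0072, -0.0075, -0.036], [0.0016, 0.0005, -0.0348], [0.0091, 0.0083, -0.033]]
front side x [0.0138 0.0145 0.0148]
t 37.3 at [ 0.4006 -0.3351  0.1013] shift [0.002 0.006 0.495] turn [-0.0005  0.0005 -0.0005]
```

Lower, release, lift, then head for the long block (it was knocked to about (0.453, 0.255)).

Call:
send_rows(
  rows=[0,0,0,0.002,0.006,0.1,24,0,0,0,0.002,0.006,0.2,24,0,0,0,0.002,0.006,0.28,24,0,0,0,0.002,0.006,0.35,24,0,0,0,0.002,0.006,0.4,24,0,0,0,0.002,0.006,0.45,24,0,0,0,0.002,0.006,0.495,24,0,0,0,0.002,0.006,0.495,24],
)

```text
time_s: 38.3
tool_pos: [0.4002, -0.3353, 0.0519]
ee_rot: [-0.037, 3.141, -0.002]
ft_force: [-1.6, 1.9, 9.6]
grip_width: 0.027
grip_force: 26.4
```

Call:
send_rows(
  rows=[0,0,0,0,0,0,44,0,0,0,0,0,0,44,0,0,0,0,0,0,44,0,0,0,0,0,-0.3,44,0,0,0,0,0,-1,44,0,0,0,0,0,-1,44,0,0,0,0,0,-1,44],
)

```text
time_s: 39.17
tool_pos: [0.4001, -0.3352, 0.151]
ee_rot: [-0.037, 3.141, -0.001]
ft_force: [-0.2, 0.6, -0.2]
grip_width: 0.044
grip_force: 0.0
```

Call:
send_rows(
  rows=[0,0,0,-0.1,1,-0.3,50,0,0,0,-0.1,1,-0.3,50,0,0,0,-0.1,1,-0.3,50],
)

```text
time_s: 39.55
tool_pos: [0.4076, -0.2324, 0.18]
ee_rot: [0.041, -3.141, -0.002]
ft_force: [0.4, -0.5, 0.3]
grip_width: 0.0504
grip_force: 0.0
```

Call:
send_rows(
  rows=[0,0,0,-0.1,1,0,50,0,0,0,-0.1,1,0,50,0,0,0,-0.1,1,0,50],
)

```text
time_s: 39.92
tool_pos: [0.4148, -0.1328, 0.1792]
ee_rot: [0.041, -3.14, -0.002]
ft_force: [0.9, -0.2, 0.2]
grip_width: 0.0502
grip_force: 0.0
```

Call:
send_rows(
  rows=[0,0,0,-0.1,1,0,50,0,0,0,-0.1,1,0,50,0,0,0,-0.1,1,0,50],
)

```text
time_s: 40.3
tool_pos: [0.4227, -0.0334, 0.1796]
ee_rot: [0.04, -3.14, -0.001]
ft_force: [-0.0, 0.4, -0.2]
grip_width: 0.0497
grip_force: 0.0
```

Call:
send_rows(
  rows=[0,0,0,-0.1,1,0,54,0,0,0,-0.1,1,0,54,0,0,0,-0.1,1,0,54],
)

```text
time_s: 40.67
tool_pos: [0.4307, 0.0663, 0.1798]
ee_rot: [0.04, -3.14, -0.0]
ft_force: [0.2, 0.6, -0.4]
grip_width: 0.0542
grip_force: 0.0
```

Call:
send_rows(
  rows=[0,0,0,-0.1,1,0,54,0,0,0,-0.1,1,0,54,0,0,0,-0.1,1,0,54],
)

```text
time_s: 41.05
tool_pos: [0.4386, 0.166, 0.1799]
ee_rot: [0.039, -3.14, 0.001]
ft_force: [0.6, -0.9, -0.1]
grip_width: 0.054
grip_force: 0.0
```

Call:
send_rows(
  rows=[0,0,0,-0.15,0.88,0.2,54,0,0,0,-0.15,0.88,0.2,54,0,0,0,-0.15,0.88,0.2,54,0,0,0,-0.15,0.88,0.2,54],
)

```text
time_s: 41.55
tool_pos: [0.4517, 0.2526, 0.1605]
ee_rot: [0.034, -3.141, 0.001]
ft_force: [-0.1, -0.0, 0.5]
grip_width: 0.0538
grip_force: 0.0
```

Run:
```python
from seat import *
im,d,K,W,P=shot("wrist"); b=block(P,d,(.4526,.2555),.08); print(b); go(*b[0][:2],.014,b[0][4]); print(block(P,d,(.575,.24),.06))
im,d,K,W,P=shot("top"); seated(P,d)
```

```text
(array([ 0.4525,  0.2558,  0.0998,  0.0341, -1.9276,  0.0338]), array([0.4493, 0.2558, 0.0338]))
t 41.6 at [0.4517 0.2527 0.1608] shift [-0.009  0.032  1.468] turn [-0.0003  0.      0.035 ]
(array([ 0.5768,  0.2392,  0.08  ,  0.0345, 12.5254,  0.0336]), array([0.5744, 0.2391, 0.0336]))
short slot 0.4778 -0.2125 z mean 0.0622
   rect ((0.47569751739501953, -0.21148966252803802), (0.060185085982084274, 0.03461573272943497), 0.803633451461792) top plane [ 0.0217 -0.0068  0.062 ]
middle slot 0.4793 -0.2725 z mean 0.028
long slot 0.4808 -0.3325 z mean 0.0282
pocket 1 0.3968 -0.2146 (np.float64(0.0913), array([ 0.3944, -0.2139,  0.0876]))
pocket 2 0.3983 -0.2745 (np.float64(0.0912), array([ 0.396 , -0.2728,  0.0879]))
pocket 3 0.3998 -0.3345 (np.float64(0.0919), array([ 0.3973, -0.3323,  0.0873]))
```

Call:
send_rows(
  rows=[0,0,0.035,-0.009,0.028,0.5,54,0,0,0.035,-0.009,0.028,0.9,54,0,0,0.035,-0.009,0.028,0.9,54],
)

```text
time_s: 42.02
tool_pos: [0.4499, 0.2558, 0.0683]
ee_rot: [-0.051, -3.136, 0.002]
ft_force: [-0.6, -0.2, 0.2]
grip_width: 0.054
grip_force: 0.0
```

Call:
send_rows(
  rows=[0,0,0,0,0,0.3,54,0,0,0,0,0,0.565,54,0,0,0,0,0,0.565,54,0,0,0,0,0,0.565,54],
)

```text
time_s: 42.52
tool_pos: [0.4534, 0.2574, 0.0167]
ee_rot: [0.05, 3.139, 0.001]
ft_force: [-0.2, -0.5, 0.2]
grip_width: 0.0541
grip_force: 0.0
```

Call:
send_rows(
  rows=[0,0,0,0,0,0,30,0,0,0,0,0,0,30,0,0,0,0,0,0,30,0,0,0,0,0,0,30,0,0,0,0,0,0,30],
  grip_force=60,
)

```text
time_s: 43.15
tool_pos: [0.4534, 0.2576, 0.0164]
ee_rot: [0.05, 3.138, 0.001]
ft_force: [-0.8, -1.2, 7.7]
grip_width: 0.0327
grip_force: 61.3
```

Call:
send_rows(
  rows=[0,0,0,0,0,-0.5,30,0,0,0,0,0,-1,30,0,0,0,0,0,-1,30],
)

```text
time_s: 43.52
tool_pos: [0.4549, 0.2582, 0.1196]
ee_rot: [0.049, 3.133, 0.004]
ft_force: [-0.1, 1.1, -1.8]
grip_width: 0.0328
grip_force: 60.3
```

Call:
send_rows(
  rows=[0,0,-0.036,0,-1,-0.4,30,0,0,-0.036,0,-1,-0.4,30,0,0,-0.036,0,-1,-0.4,30,0,0,-0.036,0,-1,-0.4,30],
)

```text
time_s: 44.02
tool_pos: [0.4486, 0.1576, 0.1538]
ee_rot: [0.038, -3.141, -0.001]
ft_force: [0.1, 0.6, -1.3]
grip_width: 0.0326
grip_force: 60.6
```

Call:
send_rows(
  rows=[0,0,0,-0.05,-1,0,30,0,0,0,-0.05,-1,0,30,0,0,0,-0.05,-1,0,30],
)

```text
time_s: 44.4
tool_pos: [0.4561, 0.0566, 0.1534]
ee_rot: [0.036, -3.14, -0.0]
ft_force: [0.7, 0.7, -0.7]
grip_width: 0.0326
grip_force: 60.7
```

Call:
send_rows(
  rows=[0,0,0,-0.05,-1,0,30,0,0,0,-0.05,-1,0,30,0,0,0,-0.05,-1,0,30],
)

```text
time_s: 44.78
tool_pos: [0.4638, -0.0428, 0.1535]
ee_rot: [0.037, -3.14, -0.001]
ft_force: [-0.1, -0.1, -1.2]
grip_width: 0.0325
grip_force: 60.7
```

Call:
send_rows(
  rows=[0,0,0,-0.1,-1,0,30,0,0,0,-0.1,-1,0,30,0,0,0,-0.1,-1,0,30],
)

```text
time_s: 45.15
tool_pos: [0.4765, -0.1422, 0.1535]
ee_rot: [0.037, -3.141, -0.001]
ft_force: [-0.6, 1.0, -1.3]
grip_width: 0.0326
grip_force: 60.8
```

Call:
send_rows(
  rows=[0,0,0,-0.1,-1,0,30,0,0,0,-0.1,-1,0,30,0,0,0,-0.1,-1,0,30,0,0,0,-0.1,-1,0,30],
)

```text
time_s: 45.65
tool_pos: [0.489, -0.2396, 0.1539]
ee_rot: [0.042, -3.141, -0.002]
ft_force: [-0.5, -0.2, -0.9]
grip_width: 0.0325
grip_force: 60.9
```

```bash
cat >> held.py <<'E'
def heldblock():
    im,d,K,W,P=shot("wrist"); o=get_obs(); l=(P-o["tool_pos"])@R.from_rotvec(o["ee_rot"]).as_matrix()
    q=l[(d>0.02)&(abs(l[...,1])<.014)&(l[...,2]>-.027)&(l[...,2]<.025)&(abs(l[...,0])<.065)]
    print("held block tool frame",len(q),np.percentile(q,[.5,50,99.5],axis=0).round(4).tolist())
    return im,d,P
E
python3 - <<'E'
from held import *
heldblock(); go(.4808,-.3325,.10,1.43)
E
```

```text
held block tool frame 16864 [[-0.0477, -0.0139, -0.0188], [0.0131, 0.0001, -0.0173], [0.0504, 0.0139, 0.011]]
t 45.7 at [ 0.489  -0.2396  0.154 ] shift [ 0.107 -0.927  0.539] turn [ 0.0007 -0.0003  0.0013]
```

Call:
send_rows(
  rows=[0,0,0.001,0.099,-0.92,0,30,0,0,0.001,0.099,-0.92,0,30,0,0,0.001,0.099,-0.92,0.5,30,0,0,0.001,0.099,-0.92,0.87,30,0,0,0.001,0.099,-0.92,0.87,30,0,0,0.001,0.099,-0.92,0.87,30],
)

```text
time_s: 46.45
tool_pos: [0.4821, -0.3337, 0.0692]
ee_rot: [-0.039, 3.14, -0.002]
ft_force: [-0.2, -0.3, -0.1]
grip_width: 0.0329
grip_force: 60.9
```

Run:
```python
from held import *
heldblock(); go(.4816,-.3325,.0444,1.43)
```

```text
held block tool frame 16880 [[-0.0475, -0.0139, -0.0185], [0.0134, -0.0001, -0.0169], [0.0507, 0.0138, 0.0113]]
t 46.5 at [ 0.4823 -0.3342  0.0697] shift [0.007 0.018 0.253] turn [-0.0014  0.0013 -0.0004]
```

Call:
send_rows(
  rows=[0,0,0,0.005,0.014,0.06,30,0,0,0,0.005,0.014,0.11,30,0,0,0,0.005,0.014,0.16,30,0,0,0,0.005,0.014,0.2,30,0,0,0,0.005,0.014,0.23,30,0,0,0,0.005,0.014,0.25,30,0,0,0,0.005,0.014,0.25,30],
)

```text
time_s: 47.38
tool_pos: [0.4805, -0.3327, 0.0444]
ee_rot: [-0.037, 3.141, -0.001]
ft_force: [-7.7, 6.3, 18.9]
grip_width: 0.0325
grip_force: 63.3
```

Call:
send_rows(
  rows=[0,0,0,0,0,-0.01,46,0,0,0,0,0,-0.01,46,0,0,0,0,0,-0.01,46,0,0,0,0,0,-0.5,46,0,0,0,0,0,-1,46,0,0,0,0,0,-1,46,0,0,0,0,0,-1,46],
)

```text
time_s: 48.25
tool_pos: [0.4805, -0.3325, 0.1417]
ee_rot: [0.036, -3.141, -0.001]
ft_force: [-0.1, -0.2, -0.1]
grip_width: 0.0458
grip_force: 0.0
```

Run:
```python
from seat import *
im,d,K,W,P=shot("wrist","w4.png"); P[P[...,2]>.1]=0; seated(P,d); go(.576,.2395,.17,12.9)
```

```text
short slot 0.4778 -0.2125 z mean 0.062
   rect ((0.4783274531364441, -0.21362937986850739), (0.06046181917190552, 0.03460723161697388), 1.427126169204712) top plane [0.0054 0.0438 0.0617]
middle slot 0.4793 -0.2725 z mean 0.0279
long slot 0.4808 -0.3325 z mean 0.0619
   rect ((0.4801652729511261, -0.3326297402381897), (0.10013650357723236, 0.03401457518339157), 1.3516664505004883) top plane [0.0012 0.0019 0.0618]
pocket 1 0.3968 -0.2146 (np.float64(0.0892), array([ 0.3965, -0.2177,  0.0879]))
pocket 2 0.3983 -0.2745 (np.float64(0.0891), array([ 0.3984, -0.2766,  0.0879]))
pocket 3 0.3998 -0.3345 (np.float64(0.0891), array([ 0.3994, -0.3351,  0.0879]))
t 48.3 at [ 0.4801 -0.3322  0.141 ] shift [-1.091  5.693 -0.284] turn [ 0.0009 -0.0006 -0.1285]
```

View pics/w4.png

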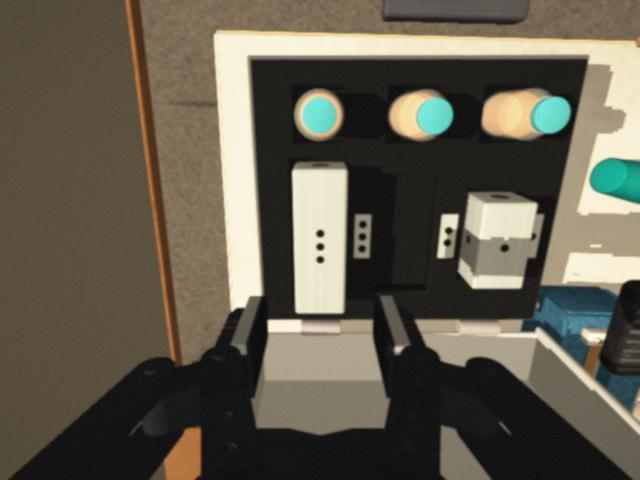

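Call:
send_rows(
  rows=[0,0,0,0.1,1,-0.5,54,0,0,0,0.1,1,-0.5,54,0,0,0,0.1,1,-0.5,54],
)

```text
time_s: 48.68
tool_pos: [0.4684, -0.2307, 0.1929]
ee_rot: [-0.041, 3.141, -0.0]
ft_force: [0.3, -0.8, 0.4]
grip_width: 0.0536
grip_force: 0.0
```

Call:
send_rows(
  rows=[0,0,0,0,1,0,54,0,0,0,0,1,0,54,0,0,0,0,1,0,54],
)

```text
time_s: 49.05
tool_pos: [0.4655, -0.1312, 0.1907]
ee_rot: [0.04, -3.14, -0.002]
ft_force: [-0.2, -0.1, -0.5]
grip_width: 0.0539
grip_force: 0.0
```

Call:
send_rows(
  rows=[0,0,0,0,1,0,54,0,0,0,0,1,0,54,0,0,0,0,1,0,54],
)

```text
time_s: 49.42
tool_pos: [0.4634, -0.032, 0.1911]
ee_rot: [0.04, -3.14, -0.001]
ft_force: [0.1, -0.3, 0.4]
grip_width: 0.0539
grip_force: 0.0
```

Call:
send_rows(
  rows=[0,0,0,-0.1,1,0,54,0,0,0,-0.1,1,0,54,0,0,0,-0.1,1,0,54],
)

```text
time_s: 49.8
tool_pos: [0.4715, 0.0677, 0.1913]
ee_rot: [0.039, -3.14, -0.0]
ft_force: [-0.3, -0.2, -0.0]
grip_width: 0.0542
grip_force: 0.0
```

Call:
send_rows(
  rows=[0,0,0,-0.4,1,0,54,0,0,0,-0.4,1,0,54,0,0,0,-0.4,1,0,54],
)

```text
time_s: 50.18
tool_pos: [0.5098, 0.1684, 0.1909]
ee_rot: [0.039, -3.14, 0.0]
ft_force: [0.2, -0.9, 0.6]
grip_width: 0.0542
grip_force: 0.0
```

Call:
send_rows(
  rows=[0,0,-0.128,-0.6,0.69,0.25,54,0,0,-0.128,-0.6,0.69,0.25,54,0,0,-0.128,-0.6,0.69,0.25,54,0,0,-0.128,-0.6,0.69,0.25,54],
)

```text
time_s: 50.68
tool_pos: [0.5674, 0.2365, 0.1671]
ee_rot: [0.349, -3.121, 0.001]
ft_force: [0.6, -0.5, 0.7]
grip_width: 0.0541
grip_force: 0.0
```

Run:
```python
from seat import *
im,d,K,W,P=shot("wrist"); b=block(P,d,(.576,.2395),.06); print(b); go(*b[0][:2],.014,b[0][4])
```

```text
(array([ 0.577 ,  0.2391,  0.0798,  0.0341, 12.8071,  0.0339]), array([0.5749, 0.2386, 0.0338]))
t 50.725 at [0.5674 0.2368 0.1675] shift [-0.099  0.002  1.535] turn [-0.0002 -0.     -0.0006]
```

Call:
send_rows(
  rows=[0,0,0,-0.099,0,0.4,54,0,0,0,-0.099,0,0.95,54,0,0,0,-0.099,0,0.95,54],
)

```text
time_s: 51.1
tool_pos: [0.5737, 0.239, 0.0686]
ee_rot: [0.349, -3.115, 0.001]
ft_force: [-1.8, -0.6, 0.1]
grip_width: 0.0536
grip_force: 0.0
```

Call:
send_rows(
  rows=[0,0,0,0,0,0.3,54,0,0,0,0,0,0.58,54,0,0,0,0,0,0.58,54,0,0,0,0,0,0.58,54],
)

```text
time_s: 51.6
tool_pos: [0.5785, 0.2408, 0.0173]
ee_rot: [-0.351, 3.119, 0.0]
ft_force: [-0.2, 0.0, 0.5]
grip_width: 0.054
grip_force: 0.0
```

Call:
send_rows(
  rows=[0,0,0,0,0,0,30,0,0,0,0,0,0,30,0,0,0,0,0,0,30,0,0,0,0,0,0,30,0,0,0,0,0,0,30],
)

```text
time_s: 52.22
tool_pos: [0.5785, 0.241, 0.0168]
ee_rot: [-0.351, 3.118, 0.0]
ft_force: [-0.1, -0.3, 7.5]
grip_width: 0.0327
grip_force: 61.8
```

Call:
send_rows(
  rows=[0,0,0,0,0,-0.5,30,0,0,0,0,0,-1,30,0,0,0,0,0,-1,30],
)

```text
time_s: 52.6
tool_pos: [0.58, 0.2414, 0.1204]
ee_rot: [-0.351, 3.113, 0.001]
ft_force: [0.0, 0.2, -1.2]
grip_width: 0.0324
grip_force: 60.7
```

Call:
send_rows(
  rows=[0,0,0.126,0.785,-0.745,-0.4,30,0,0,0.126,0.785,-0.745,-0.4,30,0,0,0.126,0.785,-0.745,-0.4,30,0,0,0.126,0.785,-0.745,-0.4,30],
)

```text
time_s: 53.1
tool_pos: [0.5171, 0.1508, 0.154]
ee_rot: [-0.041, 3.141, 0.001]
ft_force: [0.1, -0.1, -0.4]
grip_width: 0.0324
grip_force: 60.7
```

Call:
send_rows(
  rows=[0,0,0,0.12,-1,0,30,0,0,0,0.12,-1,0,30,0,0,0,0.12,-1,0,30],
)

```text
time_s: 53.48
tool_pos: [0.5077, 0.0491, 0.1534]
ee_rot: [0.038, -3.14, -0.0]
ft_force: [-0.1, 0.7, -2.2]
grip_width: 0.0322
grip_force: 60.8
```

Call:
send_rows(
  rows=[0,0,0,0.12,-1,0,30,0,0,0,0.12,-1,0,30,0,0,0,0.12,-1,0,30],
)

```text
time_s: 53.85
tool_pos: [0.4985, -0.0508, 0.1536]
ee_rot: [0.039, -3.141, -0.001]
ft_force: [0.3, 0.5, -0.8]
grip_width: 0.0325
grip_force: 60.9
```

Call:
send_rows(
  rows=[0,0,0,0.12,-1,0,30,0,0,0,0.12,-1,0,30,0,0,0,0.12,-1,0,30],
)

```text
time_s: 54.22
tool_pos: [0.4893, -0.1508, 0.1537]
ee_rot: [0.039, -3.141, -0.001]
ft_force: [0.1, -0.3, -1.8]
grip_width: 0.0327
grip_force: 60.9
```

Call:
send_rows(
  rows=[0,0,0,0.12,-1,0,30,0,0,0,0.12,-1,0,30,0,0,0,0.12,-1,0,30,0,0,0,0.12,-1,0,30],
)

```text
time_s: 54.72
tool_pos: [0.4801, -0.2486, 0.1538]
ee_rot: [0.044, -3.141, -0.002]
ft_force: [0.7, 0.4, -1.1]
grip_width: 0.0327
grip_force: 61.0
```

Run:
```python
from held import *
heldblock(); go(.4793,-.2725,.07,1.43)
```

```text
held block tool frame 13909 [[-0.0373, -0.0139, -0.0183], [0.0119, -0.0, -0.0168], [0.0415, 0.0139, 0.0123]]
t 54.775 at [ 0.4801 -0.2485  0.154 ] shift [ 0.015 -0.241  0.84 ] turn [ 0.0007 -0.0002  0.0022]
```

Call:
send_rows(
  rows=[0,0,0.001,0,-0.235,0,30,0,0,0.001,0,-0.235,0.5,30,0,0,0.001,0,-0.235,0.86,30,0,0,0.001,0,-0.235,0.86,30,0,0,0.001,0,-0.235,0.86,30],
)

```text
time_s: 55.4
tool_pos: [0.481, -0.2745, 0.07]
ee_rot: [-0.04, 3.14, -0.002]
ft_force: [1.0, -0.5, -1.1]
grip_width: 0.0329
grip_force: 61.0
```

Run:
```python
from held import *
heldblock(); go(.4809,-.2725,.0448,1.43)
```

```text
held block tool frame 13971 [[-0.037, -0.0139, -0.018], [0.0123, -0.0, -0.0165], [0.0418, 0.0139, 0.014]]
t 55.45 at [ 0.4813 -0.2748  0.0705] shift [0.004 0.023 0.257] turn [-0.0013  0.0014  0.0001]
```

Call:
send_rows(
  rows=[0,0,0,0,0.02,0.06,30,0,0,0,0,0.02,0.11,30,0,0,0,0,0.02,0.16,30,0,0,0,0,0.02,0.2,30,0,0,0,0,0.02,0.23,30,0,0,0,0,0.02,0.25,30,0,0,0,0,0.02,0.25,30],
)

```text
time_s: 56.32
tool_pos: [0.4801, -0.272, 0.0448]
ee_rot: [0.039, -3.141, 0.0]
ft_force: [-6.2, 4.8, 13.2]
grip_width: 0.0325
grip_force: 62.8
```

Call:
send_rows(
  rows=[0,0,0,0,0,0,46,0,0,0,0,0,0,46,0,0,0,0,0,0,46,0,0,0,0,0,-0.5,46,0,0,0,0,0,-1,46,0,0,0,0,0,-1,46,0,0,0,0,0,-1,46],
)

```text
time_s: 57.2
tool_pos: [0.4801, -0.2719, 0.1428]
ee_rot: [0.039, -3.141, -0.0]
ft_force: [-1.6, -0.5, -0.3]
grip_width: 0.0461
grip_force: 0.0
```

Run:
```python
from seat import *
im,d,K,W,P=shot("wrist"); 
lid=P[(d>0)&(P[...,2]>.235)&(P[...,2]<.30)&(P[...,0]>.54)]; print("handle?",len(lid),lid.mean(0) if len(lid) else 0)
P[P[...,2]>.1]=0; seated(P,d); go(.574,-.2705,.33,1.43)
```

```text
handle? 0 0
short slot 0.4778 -0.2125 z mean 0.062
   rect ((0.4781190752983093, -0.21324938535690308), (0.0599646270275116, 0.034359343349933624), 1.4376842975616455) top plane [0.0062 0.0208 0.0617]
middle slot 0.4793 -0.2725 z mean 0.0619
   rect ((0.4786252975463867, -0.2719336748123169), (0.07989906519651413, 0.03406471759080887), 1.4758087396621704) top plane [0.0022 0.     0.0618]
long slot 0.4808 -0.3325 z mean 0.0619
   rect ((0.47981536388397217, -0.332564115524292), (0.0995493084192276, 0.03455844521522522), 1.2660367488861084) top plane [ 0.0017 -0.0204  0.0617]
pocket 1 0.3968 -0.2146 (np.float64(0.0891), array([ 0.3965, -0.2168,  0.0879]))
pocket 2 0.3983 -0.2745 (np.float64(0.0891), array([ 0.3984, -0.2758,  0.0879]))
pocket 3 0.3998 -0.3345 (np.float64(0.089), array([ 0.3994, -0.3345,  0.0878]))
t 57.25 at [ 0.4797 -0.2716  0.1421] shift [-0.941 -0.011 -1.88 ] turn [ 0.0007 -0.0007 -0.0001]
```

Call:
send_rows(
  rows=[0,0,0,0,0,-0.94,80,0,0,0,0,0,-0.94,80,0,0,0,0,0,-0.94,80],
)

```text
time_s: 57.62
tool_pos: [0.4807, -0.2725, 0.2387]
ee_rot: [-0.039, 3.14, -0.002]
ft_force: [0.3, -0.5, 0.2]
grip_width: 0.0799
grip_force: 0.0
```

Call:
send_rows(
  rows=[0,0,0,0,0,-0.94,80,0,0,0,0,0,-0.94,80,0,0,0,0,0,-0.94,80,0,0,0,0,0,-0.94,80],
)

```text
time_s: 58.12
tool_pos: [0.4799, -0.2717, 0.3289]
ee_rot: [0.039, -3.139, -0.004]
ft_force: [0.1, -0.7, 0.7]
grip_width: 0.0798
grip_force: 0.0
```

Run:
```python
from seat import *
im,d,K,W,P=shot("wrist"); h=P[(d>0)&(P[...,2]>.245)&(P[...,2]<.29)&(P[...,0]>.54)&(abs(P[...,1]+.27)<.05)]
print(len(h),h.mean(0) if len(h) else 0, np.percentile(h,[2,98],axis=0) if len(h) else 0, cv2.minAreaRect(h[:,:2].astype(np.float32)) if len(h) else 0)
go(.5757,-.2704,.242,1.43)
```

```text
1697 [ 0.56389923 -0.27034804  0.26579903] [[ 0.55930319 -0.29116469  0.24753783]
 [ 0.57309428 -0.24957814  0.27053725]] ((0.5663493871688843, -0.2704136073589325), (0.01590479351580143, 0.043799784034490585), 0.6623585820198059)
t 58.175 at [ 0.4797 -0.2716  0.3288] shift [-0.962 -0.014  0.865] turn [ 0.0017 -0.0016 -0.0001]
```

Run:
```python
from seat import *
for n in ("wrist","top"):
    t=np.load("/tmp/%s.npz"%n); d=t["d"]; P=cloud(t["K"],t["W"],d)
    q=P[(d>0)&(P[...,2]>.215)&(P[...,2]<.245)&(P[...,0]>.53)&(P[...,0]<.62)&(abs(P[...,1]+.27)<.1)]
    for _ in range(3):
        k=np.linalg.lstsq(np.c_[q[:,0]-.57,q[:,1]+.27,np.ones(len(q))],q[:,2],rcond=None)[0]; r=q[:,2]-np.c_[q[:,0]-.57,q[:,1]+.27,np.ones(len(q))]@k; q=q[abs(r)<2.5*r.std()]
    print(n,len(q),k,"deg from upright",np.degrees(np.arctan(k[0])),r.std(),np.percentile(q[:,0],[1,99]))
    h=P[(d>0)&(P[...,2]>.25)&(P[...,2]<.285)&(P[...,0]>.54)&(P[...,0]<.6)&(abs(P[...,1]+.27)<.03)]; print(np.percentile(h,[2,50,98],axis=0) if len(h) else 0)
```

```text
wrist 9502 [0.01777531 0.00149969 0.23012927] deg from upright 1.0183427641152978 0.0006228095109419842 [0.54756143 0.5976312 ]
[[ 0.55930087 -0.29120327  0.25765318]
 [ 0.56284299 -0.27042356  0.26774624]
 [ 0.57310052 -0.24956699  0.27054574]]
top 2242 [0.01401385 0.00102136 0.23048247] deg from upright 0.8028820856928626 0.0017527410349096287 [0.54568531 0.59728402]
[[ 0.55805316 -0.29004971  0.26115986]
 [ 0.56421815 -0.26783107  0.2688876 ]
 [ 0.5718113  -0.24651163  0.27257293]]
```

Call:
send_rows(
  rows=[0,0,0,-0.4,-0.01,0,80,0,0,0,-0.875,-0.01,0,80,0,0,0,-0.875,-0.01,0,80,0,0,0,-0.875,-0.01,0.4,80,0,0,0,-0.875,-0.01,0.84,80,0,0,0,-0.875,-0.01,0.84,80,0,0,0,-0.875,-0.01,0.84,80],
)

```text
time_s: 59.05
tool_pos: [0.5675, -0.271, 0.249]
ee_rot: [-0.039, 3.14, -0.001]
ft_force: [0.7, -0.4, 0.6]
grip_width: 0.0797
grip_force: 0.0
```

Call:
send_rows(
  rows=[0,0,0,0,0,0,40,0,0,0,0,0,0,40,0,0,0,0,0,0,40,0,0,0,0,0,0,40,0,0,0,0,0,0,40,0,0,0,0,0,0,40],
  grip_force=40,
)

```text
time_s: 59.8
tool_pos: [0.5683, -0.2705, 0.2492]
ee_rot: [-0.04, 3.139, -0.001]
ft_force: [-0.6, 3.1, 6.3]
grip_width: 0.0434
grip_force: 41.1
```

Call:
send_rows(
  rows=[0,0,0,0.22,0,-0.007,40,0,0,0,0.412,0,0.005,40,0,0,0,0.603,0,0.034,40,0,0,0,0.79,0,0.079,40,0,0,0,0.973,0,0.14,40,0,0,0,0.973,0,0.14,40],
)

```text
time_s: 60.55
tool_pos: [0.4698, -0.273, 0.2351]
ee_rot: [-0.039, 3.14, -0.001]
ft_force: [-4.5, 4.7, 8.1]
grip_width: 0.0429
grip_force: 43.0
```

Call:
send_rows(
  rows=[0,0,0,0.177,0,0.077,40,0,0,0,0.347,0,0.169,40,0,0,0,0.508,0,0.275,40,0,0,0,0.608,0,0.353,40,0,0,0,0.608,0,0.353,40,0,0,0,0.608,0,0.353,40],
)

```text
time_s: 61.3
tool_pos: [0.4087, -0.2745, 0.1995]
ee_rot: [0.039, -3.14, 0.0]
ft_force: [-8.8, 4.4, 8.7]
grip_width: 0.0434
grip_force: 45.2
```

Run:
```python
from seat import *
im,d,K,W,P=shot("top")
q=P[(d>0)&(P[...,2]>.09)&(P[...,2]<.235)&(P[...,0]>.44)&(P[...,0]<.57)&(abs(P[...,1]+.27)<.09)]
print(len(q))
# robust plane in x-z (RANSAC by ransac-lite)
best=(0,)
rng=np.random.default_rng(0)
for _ in range(300):
    if len(q)<50: break
    a,b=q[rng.integers(len(q),size=2)]
    if abs(a[0]-b[0])<.03: continue
    s=(b[2]-a[2])/(b[0]-a[0]); r=abs(q[:,2]-a[2]-s*(q[:,0]-a[0])); n=(r<.004).sum()
    if n>best[0]: best=(n,s,r<.004)
if best[0]:
    g=q[best[2]]; k=np.polyfit(g[:,0],g[:,2],1); print(best[0],"angle",-np.degrees(np.arctan(k[0])))
```

```text
2980
2661 angle 45.99730623643083
```

Call:
send_rows(
  rows=[0,0,0,0,0,0,80,0,0,0,0,0,0,80,0,0,0,0,0,0,80,0,0,0,0,0,0,80,0,0,0,0,0,-0.9,80,0,0,0,0,0,-0.9,80,0,0,0,0,0,-0.9,80],
)

```text
time_s: 62.22
tool_pos: [0.4103, -0.2755, 0.2903]
ee_rot: [-0.039, 3.139, -0.004]
ft_force: [0.4, 0.6, -0.8]
grip_width: 0.0797
grip_force: 0.0
```

Call:
send_rows(
  rows=[0,0,0,0,1,0,80,0,0,0,0,1,0,80,0,0,0,0,1,0,80],
)

```text
time_s: 62.6
tool_pos: [0.407, -0.1727, 0.2873]
ee_rot: [0.043, -3.141, -0.001]
ft_force: [0.3, 0.0, -0.2]
grip_width: 0.0802
grip_force: 0.0
```

Call:
send_rows(
  rows=[0,0,0,0,1,0,80,0,0,0,0,1,0,80,0,0,0,0,1,0,80],
)

```text
time_s: 62.98
tool_pos: [0.4046, -0.0734, 0.2874]
ee_rot: [0.043, -3.141, -0.001]
ft_force: [-0.5, -1.0, -0.3]
grip_width: 0.08
grip_force: 0.0
```

Call:
send_rows(
  rows=[0,0,0,0,1,0,80,0,0,0,0,1,0,80,0,0,0,0,1,0,80,0,0,0,0,1,0,80],
)

```text
time_s: 63.48
tool_pos: [0.4024, 0.0242, 0.2874]
ee_rot: [0.038, -3.141, 0.0]
ft_force: [0.5, -0.3, -0.0]
grip_width: 0.0797
grip_force: 0.0
```

Run:
```python
from seat import *
rng=np.random.default_rng(0)
for n,zr in (("top",(.09,.26)),("scene",(.09,.26))):
    im,d,K,W,P=shot(n,"fin_%s.png"%n)
    q=P[(d>0)&(P[...,2]>.09)&(P[...,2]<.26)&(P[...,0]>.44)&(P[...,0]<.57)&(abs(P[...,1]+.27)<.09)]
    best=(0,)
    for _ in range(400):
        a,b=q[rng.integers(len(q),size=2)]
        if abs(a[0]-b[0])<.03: continue
        s=(b[2]-a[2])/(b[0]-a[0]); r=abs(q[:,2]-a[2]-s*(q[:,0]-a[0])); m=(r<.003).sum()
        if m>best[0]: best=(m,s,r<.003)
    g=q[best[2]]; k=np.polyfit(g[:,0],g[:,2],1); print(n,len(q),best[0],"angle",-np.degrees(np.arctan(k[0])))
    h=P[(d>0)&(P[...,2]>.19)&(P[...,2]<.235)&(P[...,0]<.425)&(P[...,0]>.39)&(abs(P[...,1]+.274)<.03)]; print("bar",len(h),np.percentile(h,[2,50,98],axis=0).round(4) if len(h) else 0)
print(get_obs()["tool_pos"])
```

```text
top 4489 3213 angle 46.39209678616725
bar 207 [[ 0.4036 -0.2931  0.2076]
 [ 0.411  -0.272   0.2229]
 [ 0.4228 -0.2506  0.2276]]Traceback (most recent call last):
  File "<stdin>", line 8, in <module>
  File "numpy/random/_generator.pyx", line 677, in numpy.random._generator.Generator.integers
  File "numpy/random/_bounded_integers.pyx", line 1334, in numpy.random._bounded_integers._rand_int64
ValueError: high <= 0
```

View pics/fin_scene.png

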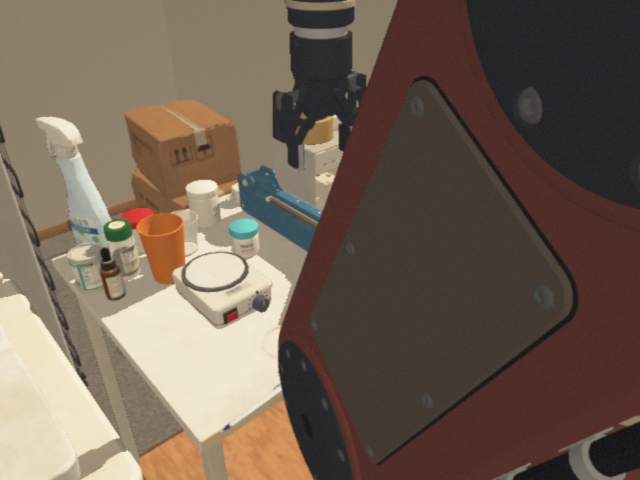

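```bash
python3 -c "
from bench import *
print(job_done())"
```

```text
the job is handed in; nothing more can be done
None
```

The job is handed in: all three blocks and all three clear vials measured fully seated before I lowered the lid, which stands unaided at 46° against the 45° asked (about 89° when raised), and the tape roll, jar and turquoise look-alike were left alone.

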